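# Wedge a plaster casting mould tight in its clamp

### The job

Take the long wooden wedge from its rack and stand it loosely, thin end down and sloping face towards the sloping stop block, in the middle of the slot between the plaster mould and that block. Then tap it down with the mallet until the two mould halves are shut and the wedge is locked tight, without cracking the plaster, and stand the mallet back upright on the bench.

Things in the scene. Friction and masses are not known exactly. Their poses are not given: they have to be found in the camera images.
- clamp: Fixed wooden mould clamp, base board 150 x 255 x 18 mm; origin on the table under the plane where the shut mould halves meet; z up, y along the board: end post with springy rubber liner (20 N/mm) at +55 mm, sloping stop block (130 mm wide, 90 high) at -y. The block's face leans away from the mould 1 in 5, from y = -62 at the board to -80 mm at its top, give or take 3 mm (bolted in slots).
- mould_a: Plaster half mould next to the liner, loose on the board: 110 (x) x 55 (y) x 90 (z) mm, 0.5 kg, origin in the centre of its underside, 18 mm above the table, axes as the clamp.
- mould_b: Plaster half mould next to the slot; size, origin height and axes as mould_a. It starts 2 to 4 mm apart from mould_a (origins 55 mm apart in y when shut). Its upright outer face, 27.5 mm from its origin towards -y, is one side of the slot; its top is 108 mm above the table. The plaster cracks if squeezed by the wedge with over 50 N.
- wedge_mid (a point): Long beech wedge, 120 mm long, 36 mm wide (x), 80 g: this point is at half its length, width and thickness. z points from the thin end (14 mm thick) to the thick end (38 mm; 26 mm here). The +y face is upright (13 mm from this point) and goes against mould_b; the -y face slopes 1 in 5 and goes against the stop block. Grip it across its width near the top.
- wedge: The same wedge; origin at the foot of its upright face. Set in the slot by its own weight it stands loose, thin end 25 to 70 mm above the board. Driven, it sinks 10 to 30 mm, first closing the halves (under 10 N of push), then getting stiff. It is tight when straight taps of 15 to 20 N with the mallet sink it no further (under 2 mm); it then locks itself. Pushing it with over 40 N can crack the plaster.
- rack: Fixed wooden wedge rack, 70 (x) x 120 (y) x 75 mm high, origin in the centre of its underside, axes as the wedges in it. The long wedge stands thin end down in the pocket towards +y, held only by its weight, its top 60 mm above the rack; the spare in the pocket towards -y. Draw the wedge straight up, 65 mm.
- mallet_grip (a point): Turned wooden mallet, 140 mm high, 0.2 to 0.35 kg, standing on the flat end of its head, handle up: head 58 mm across and 58 mm high, round handle 26 mm across above it. This point is on its axis, in the handle, 105 mm above the flat end, which does the tapping and rests on the table; z up along the handle.
- mallet: The same mallet; origin in the centre of the flat end of its head.
- spare_mid (a point): Short spare wedge, 80 mm long, 22 mm wide, standing 30 mm out of the rack; this point is at half its length. Not needed: leave it in the rack.
- tiles: Stack of four hexagonal terracotta tiles, 84 mm across, 44 mm high; origin under its centre. Leave alone.
- cup: Terracotta cup, 72 mm across, 75 mm high; origin under its centre. Leave alone.
- bowl: White bowl, 120 mm across, 50 mm high; origin under its centre. Leave alone.
- vase: Terracotta vase, 84 mm across, 115 mm high; origin under its centre. Leave alone.
Not all that is in view belongs to the job. Leave any grey look-alike of the wedge alone. What is shaped like the mould_b but purple is not meant.

How it is judged:
By the outcome, as a careful person would: the job done as asked, in the order asked, and still so for the second after the job is handed in, with the robot touching nothing.
It also fails if it takes over 64 s, if anything falls off the work surface, if the arm or the gripper's body presses on something with over 40 N, if the wrist force passes 120 N, or if a joint passes its speed limit or range.

### The arm

A 6-joint arm with a two-finger parallel gripper is mounted at the origin on the work surface. World frame = base frame: x ahead of the robot, y to its left, z up, the work surface at z = 0. Lengths are in m, angles in rad, forces in N, time in s.
With the tool pointing down it reaches from about 0.3 to 0.75 m from the base axis. Payload 8.5 kg.
Tool frame: the origin (TCP) lies at the very end of the fingers, on their centre line; the grasp point (between the pads) lies 19 mm behind it (ctrl.pinch_z is the distance from the TCP to the grasp point, in m); z points along the fingers, x is the direction in which the jaws open and shut, and the axes are right-handed (so a half turn about z gives the same grasp; the last joint's range is limited). The gripper opens to 85 mm and grips with 20 to 120 N. Pads are 22 mm wide; open, the fingers measure 114 mm over their backs; the gripper's body (76 mm by 85 mm) begins 54 mm behind the grasp point. The pads swing forward as they close: fully open they stand 13 mm farther back than shut.
Start: joints at [0.959, 0.381, 1.297, -0, 1.464, -0.215], TCP at [0.213, 0.507, 0.231] pointing down, gripper open.
Joint ranges: [-3.11, 3.11], [-0.89, 2.33], [0.22, 2.48], [-1.42, 4.56], [0.17, 2.85], [-2.88, 2.88]. Speed limits (rad/s): [2.39, 2.39, 3.14, 3.14, 3.14, 3.14].

### API

Orientations are given as a 3x3 rotation matrix whose columns are the frame's x, y, z axes.
In Python, from workcell import ctrl, viewer, job gives the robot as it stands. The module is installed in compiled form; this text tells all that it offers.
- The arm moves only by the tool drive_tool, never from a script. Its argument "series" is a list of rows, each a list of 7 numbers: the turn, a rotation vector about the tool's x, y, z normalised to -1 to 1, where 1 is 45 degrees, then the shift along the tool's x, y, z normalised to -1 to 1, where 1 is 0.8 m, then the opening, from 0 (shut) to 1 (fully open). In form: [[rx, ry, rz, x, y, z, grip], ...]. A call has 1 to 8 rows; each row is the pose to reach, as a shift and turn from the pose commanded when the call began, along the tool's axes at that moment; what a row does not reach only later rows make up. A row lasts 1/12 s, in which the tool goes at most 41.7 mm and 7.16 degrees, less where a joint would pass 70% of its speed; a pose out of reach is approached as far as the arm can. A call with a number of a shift or a turn outside -1 to 1 is refused whole. A call with a gripper value outside its range is refused whole. The fingers move at their own pace and stop on an object; the grip force is fixed at half the most. Time passes only in rows, so rows that repeat a pose let the fingers close. It gives the time, the measured TCP pose, the force and the opening at its end, in the units of the state.
- ctrl.read_state(): the state, without advancing time (a new reading comes with each control period).
- viewer.capture(name): name is "side" or "top"; returns a dict with "frame" (480x640x3 uint8, blue, green, red), "range_z" (480x640 float32, m along the optical axis (not along the pixel's ray), 0 where there is no reading), "camera_matrix" (3x3 intrinsics, pixels), "k1" (the pictures are not rectified: a ray, as slopes to the right and down, at radius r is drawn at 1 + k1 r^2 times it, then the intrinsics apply), "T" (4x4, takes a point from camera to world coordinates). Camera axes: x right, y down, z forward; pixel columns grow to the right and rows downward; lengths in m; the calibration is good to about 2 mm. A picture is of the moment at which its call begins.
- job.finish_job(): hands the job in, once; it reports no verdict.
The state is a dict: "time": time; "joint_pos": joint angles; "qd": joint speeds; "effort": joint torques, N m; "tool_pos": TCP position; "eef_rot": TCP orientation; "contact_force": force on the tool from outside, world axes, zero at the start; "ft_torque": the same for the moment, N m; "finger_gap": finger opening in m.
Only numpy, scipy, OpenCV 4.12 (cv2) and the standard library are available. Lean on these libraries where they do the work, as an engineer would, in place of code of your own. Each camera call takes 0.05 s, during which the arm holds its last target.

## Working session

There is one attempt and no reset: what is moved stays moved. The work goes in short steps, Python scripts to look and compute and a tool call to move; the robot and the scene stay as the last step left them, time stands still between calls to the robot, and variables do not carry over. Pictures are saved under pics/ and viewed, and the job is handed in when it is done.

Besides the shell and the picture viewer there is one more tool, called by a JSON object that holds its "api" and its "payload". drive_tool: Moves the arm, as the interface text tells. Its arguments: {"type":"object","properties":{"series":{"type":"array","items":{"type":"array","items":{"type":"number"}}}},"required":["series"]}

```bash
mkdir -p pics; ls
cat > h.py <<'E'
import numpy as np, cv2
from workcell import ctrl, viewer, job
def cap(n,save=None):
    c=viewer.capture(n)
    if save: cv2.imwrite(f'pics/{save}.png',c['frame'])
    np.savez(f'/tmp/{save or n}.npz',**{k:np.asarray(v) for k,v in c.items()})
    return c
def ray(c,u,v):
    K=c['camera_matrix'];xd=(u-K[0,2])/K[0,0];yd=(v-K[1,2])/K[1,1]
    k=float(c['k1']);x,y=xd,yd
    for _ in range(20):
        s=1+k*(x*x+y*y);x,y=xd/s,yd/s
    return x,y
def onplane(c,u,v,z):
    x,y=ray(c,u,v);T=c['T'];d=T[:3,:3]@np.array([x,y,1]);o=T[:3,3]
    return o+d*(z-o[2])/d[2]
def cloud(c):
    K=c['camera_matrix'];vv,uu=np.mgrid[0:480,0:640].astype(float)
    x,y=ray(c,uu,vv);z=c['range_z'].astype(float)
    P=np.stack([x*z,y*z,z],-1)@c['T'][:3,:3].T+c['T'][:3,3]
    P[z==0]=np.nan
    return P
def proj(c,p):
    T=c['T'];q=T[:3,:3].T@(np.asarray(p)-T[:3,3]);x,y=q[0]/q[2],q[1]/q[2]
    s=1+float(c['k1'])*(x*x+y*y);K=c['camera_matrix']
    return K[0,0]*x*s+K[0,2],K[1,1]*y*s+K[1,2]
E
python3 - <<'E'
from h import *
np.set_printoptions(precision=4,suppress=True)
for n in('top','side'):
    c=cap(n,n+'0');print(n,c['T'],c['camera_matrix'],c['k1'],(c['range_z']>0).mean())
print(ctrl.read_state(),ctrl.pinch_z)
E
```

```text
pics
top [[ 0.0134 -0.9958  0.0901  0.4753]
 [-0.9999 -0.0132  0.0022 -0.0046]
 [-0.001  -0.0901 -0.9959  1.1194]
 [ 0.      0.      0.      1.    ]] [[482.4164   0.     318.8957]
 [  0.     482.4164 238.3414]
 [  0.       0.       1.    ]] -0.08881390475478461 0.9958626302083333
side [[ 0.6893 -0.3856  0.6134 -0.064 ]
 [-0.7244 -0.3506  0.5936 -0.653 ]
 [-0.0139 -0.8535 -0.521   0.6345]
 [ 0.      0.      0.      1.    ]] [[484.931    0.     321.0566]
 [  0.     484.931  235.9985]
 [  0.       0.       1.    ]] -0.013981628291074456 0.9959244791666667
{'time': 0.1, 'joint_pos': array([ 0.9587,  0.3811,  1.2982, -0.    ,  1.4636, -0.2153]), 'qd': array([-0.0015, -0.0024, -0.003 , -0.002 , -0.0003, -0.0009]), 'effort': array([  0.0045, -44.9219, -23.1654,  -0.0001,   0.0037,  -0.    ]), 'tool_pos': array([0.2124, 0.5071, 0.2308]), 'eef_rot': array([[ 0.3865,  0.9223, -0.0007],
       [ 0.9223, -0.3865, -0.0011],
       [-0.0013, -0.0003, -1.    ]]), 'contact_force': array([ 0.2476,  0.4332, -0.476 ]), 'ft_torque': array([-0.0242,  0.0036, -0.0391]), 'finger_gap': 0.08565544983279852} 0.0187
```

View pics/top0.png

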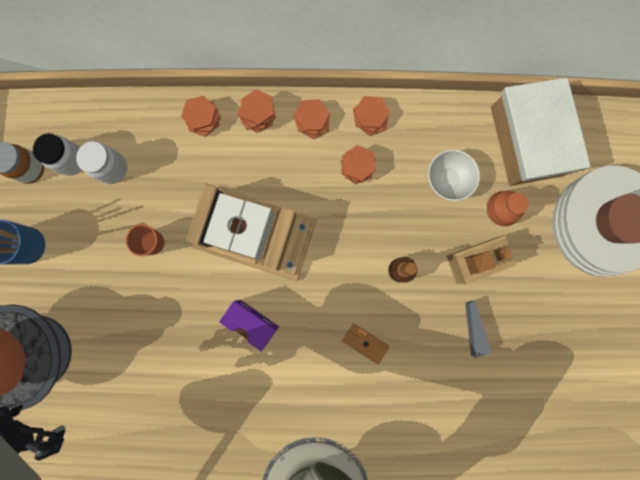

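View pics/side0.png

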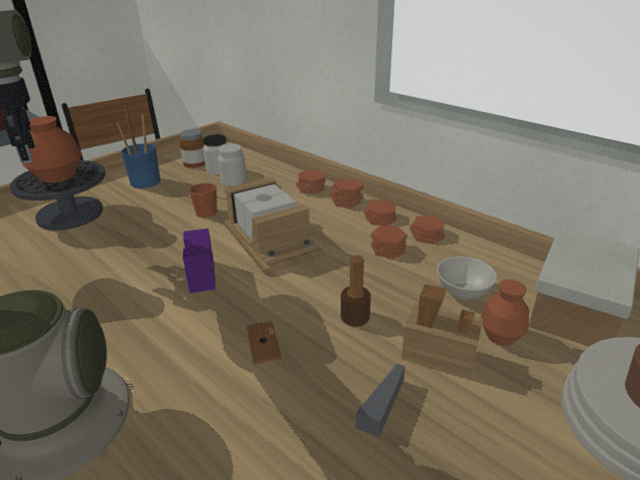

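Run:
```python
import numpy as np,cv2
t=cv2.imread('pics/top0.png');s=cv2.imread('pics/side0.png')
a=cv2.resize(t[170:300,380:540],None,fx=4,fy=4,interpolation=2)[:, :400*1]
a=cv2.resize(t[215:295,440:530],(450,400),interpolation=2)
b=cv2.resize(s[270:380,390:500],(400,400),interpolation=2)
cv2.imwrite('pics/crop0.png',np.hstack([a[:, :400],b]))
a=cv2.resize(t[175:290,180:325],None,fx=5,fy=5,interpolation=2)
cv2.imwrite('pics/crop1.png',a)
```

```text
(no output)
```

View pics/crop0.png

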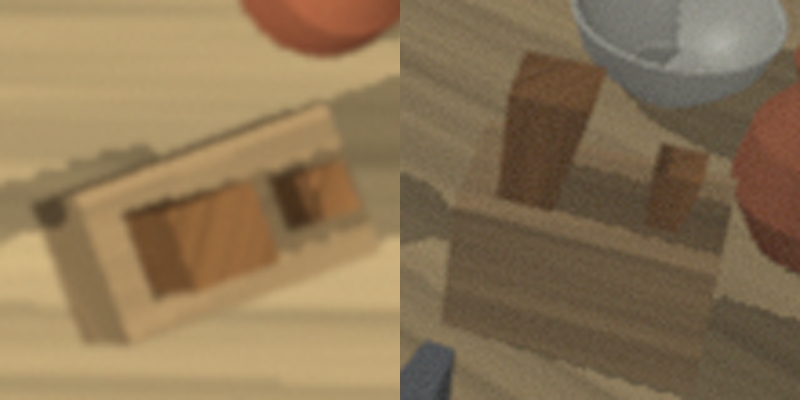

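View pics/crop1.png

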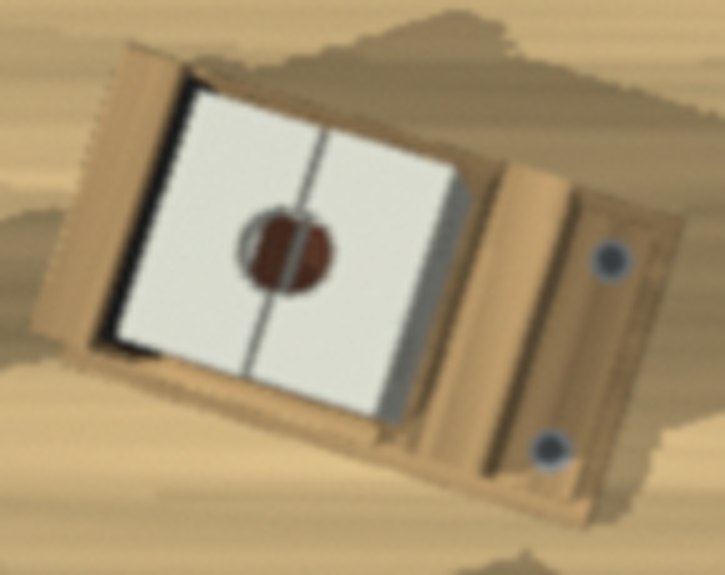

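Run:
```python
from h import *
np.set_printoptions(precision=4,suppress=True)
def ld(n): return dict(np.load(f'/tmp/{n}.npz'))
for n,boxes in (('top0',dict(rack=(440,215,530,295),mallet=(385,250,420,285),clamp=(180,175,325,290))),('side0',dict(rack=(395,275,490,385),mallet=(335,250,375,330),clamp=(220,170,325,280)))):
    c=ld(n);P=cloud(c)
    for k,(a,b,d,e) in boxes.items():
        Q=P[b:e,a:d].reshape(-1,3);Q=Q[~np.isnan(Q[:,0])]
        h,ed=np.histogram(Q[:,2],bins=np.arange(-.01,.16,.005))
        print(n,k,dict(zip((ed[:-1]*1000).round().astype(int).tolist(),h.tolist())))
        for lo,hi in ((.126,.142),(.098,.112),(.066,.082),(.083,.094),(.05,.062),(.012,.023)):
            m=(Q[:,2]>lo)&(Q[:,2]<hi)
            if m.sum()>15:
                r=cv2.minAreaRect((Q[m,:2]*1000).astype(np.float32))
                print('   ',lo,hi,m.sum(),'z',np.median(Q[m,2]).round(4),'rect',np.array(r[0]).round(1),np.array(r[1]).round(1),round(r[2],1),'mean',Q[m].mean(0))
```

```text
top0 rack {-10: 46, -5: 2274, 0: 2523, 5: 59, 10: 20, 15: 19, 20: 24, 25: 24, 30: 23, 35: 39, 40: 47, 45: 54, 50: 46, 55: 51, 60: 50, 65: 59, 70: 578, 75: 590, 80: 62, 85: 30, 90: 26, 95: 25, 100: 84, 105: 57, 110: 15, 115: 16, 120: 12, 125: 19, 130: 199, 135: 101, 140: 0, 145: 0, 150: 0}
    0.126 0.142 317 z 0.1342 rect [ 520.5 -343.7] [34.9 38.2] 21.5 mean [ 0.5201 -0.3424  0.134 ]
    0.098 0.112 157 z 0.1041 rect [ 531.7 -367.2] [32.3 91.4] 22.4 mean [ 0.5352 -0.382   0.1042]
    0.066 0.082 1250 z 0.075 rect [ 561.4 -383.5] [117.5 178.5] 20.5 mean [ 0.5384 -0.3686  0.0748]
    0.083 0.094 70 z 0.0873 rect [ 559.3 -388.8] [ 54.1 165.5] 44.6 mean [ 0.5512 -0.3732  0.0878]
    0.05 0.062 114 z 0.0557 rect [ 564.4 -366.9] [ 62.9 186.7] 44.9 mean [ 0.566  -0.364   0.0562]
    0.012 0.023 47 z 0.018 rect [ 540.6 -334.7] [ 54.5 118.9] 55.6 mean [ 0.5164 -0.3185  0.0174]
top0 mallet {-10: 4, -5: 269, 0: 333, 5: 8, 10: 10, 15: 3, 20: 9, 25: 7, 30: 7, 35: 9, 40: 9, 45: 6, 50: 30, 55: 236, 60: 74, 65: 16, 70: 4, 75: 7, 80: 7, 85: 4, 90: 2, 95: 5, 100: 8, 105: 2, 110: 5, 115: 6, 120: 1, 12
[... 3053 characters left out ...]
 460, 30: 558, 35: 273, 40: 391, 45: 184, 50: 164, 55: 150, 60: 136, 65: 147, 70: 154, 75: 153, 80: 145, 85: 167, 90: 202, 95: 275, 100: 342, 105: 1388, 110: 210, 115: 0, 120: 0, 125: 0, 130: 0, 135: 0, 140: 0, 145: 0, 150: 0}
    0.098 0.112 1997 z 0.1063 rect [589.8 164.6] [206.4 131.9] 74.1 mean [0.5845 0.1568 0.106 ]
    0.066 0.082 479 z 0.0739 rect [539.3 148.9] [110.4 236.1] 17.2 mean [0.554  0.1126 0.074 ]
    0.083 0.094 388 z 0.0892 rect [590.9 165.1] [205.1 132. ] 73.2 mean [0.559  0.1189 0.089 ]
    0.05 0.062 378 z 0.056 rect [616.2 280.1] [443.3 131.3] 75.9 mean [0.5628 0.1302 0.0559]
    0.012 0.023 923 z 0.0179 rect [685.8 214.7] [516.1 319.6] 54.8 mean [0.5934 0.151  0.0177]
```

Candidates for the wedge: the long one in the rack (top view 484,262; side view 430,305), the short spare (506,254; 466,320), the grey look-alike (478,328), and the brown block with a hole (366,343). I choose the tall one in the rack's left (+y) pocket. The crop confirms it, as it stands higher than the spare. The purple block at (249,325) is the mould look-alike. Next I'll measure precisely.

```bash
cat > m.py <<'E'
from h import *
np.set_printoptions(precision=2,suppress=True)
def ld(n): return dict(np.load(f'/tmp/{n}.npz'))
def fit(c,mask,z):
    n,l,st,_=cv2.connectedComponentsWithStats(mask.astype(np.uint8));i=1+np.argmax(st[1:,4])
    cs,_=cv2.findContours((l==i).astype(np.uint8),cv2.RETR_EXTERNAL,cv2.CHAIN_APPROX_NONE)
    p=max(cs,key=len)[:,0,:]
    w=np.array([onplane(c,u,v,z)[:2]*1000 for u,v in p],np.float32)
    return w,cv2.minAreaRect(w),st[i]
if __name__=='__main__':
  for n in('top0','side0'):
    c=ld(n);P=cloud(c);Z=P[...,2];hsv=cv2.cvtColor(c['frame'],cv2.COLOR_BGR2HSV)
    R=lambda a,b,d,e:(lambda m:(m.__setitem__((slice(b,e),slice(a,d)),True),m)[1])(np.zeros((480,640),bool))
    rb,cb=((440,215,530,295),(180,175,325,290)) if n=='top0' else ((395,275,490,385),(220,170,325,280))
    print(n)
    print('wedge',*fit(c,R(*rb)&(Z>.127),.135)[1:])
    print('board',*fit(c,R(*cb)&(Z>.011)&(Z<.2),.018)[1:])
    m=R(*cb)&(Z>.100)&(hsv[...,1]<40)&(hsv[...,2]>120)
    w,r,s=fit(c,m,.108);print('mould',r,s)
E
python3 m.py
```

```text
top0
wedge ((519.9512939453125, -342.2557373046875), (34.7536735534668, 39.521453857421875), 20.737831115722656) [472 251  24  22 313]
board ((589.0006103515625, 157.16912841796875), (273.541259765625, 152.13552856445312), 73.29779815673828) [ 186  184  130   97 7621]
mould ((593.1307373046875, 172.24131774902344), (115.85222625732422, 110.5574951171875), 73.88983154296875) [ 204  193   67   65 2481]
side0
wedge ((515.3486938476562, -344.2082214355469), (47.77808380126953, 37.7648811340332), 20.553316116333008) [419 283  28  22 397]
board ((640.6842651367188, 220.4815216064453), (445.88861083984375, 221.66429138183594), 72.96443939208984) [ 225  177   98   94 5730]
mould ((588.4614868164062, 168.472412109375), (122.30547332763672, 114.35527801513672), 74.51263427734375) [235 185  60  31 944]
```

Run:
```python
from m import *
c=ld('top0')
f=lambda x,y,z:onplane(c,180+x/5-.4,175+y/5-.4,z)[:2]*1000
pts=dict(TL=(200,90),BL=(117,338),TR=(455,165),BR=(380,412),seamT=(325,130),seamB=(247,375),stT=(510,165),stB=(420,455))
W={k:f(*v,.108) for k,v in pts.items()}
for k in W: print(k,W[k])
def yaw(a,b): d=W[a]-W[b];return np.degrees(np.arctan2(d[1],d[0]))
print([yaw(*p) for p in(('TL','BL'),('TR','BR'),('seamT','seamB'),('stT','stB'))],[yaw(*p)-90 for p in (('TL','TR'),('BL','BR'))])
th=np.radians(-16.5);ex=np.array([np.cos(th),np.sin(th)]);ey=np.array([-np.sin(th),np.cos(th)])
for k in W: print(k,'x',W[k]@ex,'y',W[k]@ey)
# board corners z=18 near right end
for p in((685,215),(590,525),(30,330),(62,362)): w=f(*p,.018);print('b',w,w@ex,w@ey)
# cloud in clamp coordinates: slot edge at top
for n in('top0','side0'):
    c2=ld(n);P=cloud(c2)*1000;X=P[...,:2]@ex;Y=P[...,:2]@ey;Z=P[...,2]
    m=(Z>100)&(Z<112)&(abs(X-525)<40)&(Y>150)&(Y<420)
    h,e=np.histogram(Y[m],bins=np.arange(200,420,4));print(n,dict(zip(e[:-1].astype(int).tolist(),h.tolist())))
```

```text
TL [661.99 210.85]
BL [555.37 242.69]
TR [630.9  100.95]
BR [525.68 130.17]
seamT [645.29 156.72]
seamB [540.48 186.83]
stT [631.18  77.6 ]
stB [507.87 112.9 ]
[np.float64(-16.625201471605983), np.float64(-15.51903643915662), np.float64(-16.028187884940973), np.float64(-15.975233002935974)] [np.float64(-15.798780994027808), np.float64(-14.77952072035761)]
TL x 574.8481157584256 y 390.1814470861564
BL x 463.5720827970266 y 390.424605402086
TR x 576.2458535432614 y 275.979640249689
BR x 467.0658257359715 y 274.1101815235198
seamT x 574.2030885233708 y 333.5351814936082
seamB x 465.15850594742585 y 332.6372145139061
stT x 583.1512626613624 y 253.67081952227042
stB x 454.88940459095994 y 252.49604761446156
b [622.83   3.81] 596.0943126795577 180.54885137562385
b [480.01  45.11] 447.42686920326577 179.57970290713595
b [565.64 305.44] 455.59871805446375 453.5102639974682
b [551.05 289.93] 446.01471028521667 434.4960993864892
top0 {200: 0, 204: 0, 208: 0, 212: 0, 216: 0, 220: 0, 224: 40, 228: 70, 232: 73, 236: 70, 240: 68, 244: 71, 248: 73, 252: 55, 256: 1, 260: 0, 264: 0, 268: 0, 272: 0, 276: 71, 280: 65, 284: 69, 288: 73, 292: 63, 296: 71, 300: 64, 304: 71, 308: 66, 312: 54, 316: 49, 320: 37, 324: 38, 328: 25, 332: 27, 336: 36, 340: 39, 344: 45, 348: 49, 352: 69, 356: 64, 360: 74, 364: 65, 368: 71, 372: 67, 376: 73, 380: 65, 384: 68, 388: 69, 392: 63, 396: 72, 400: 32, 404: 16, 408: 19, 412: 18}
side0 {200: 0, 204: 0, 208: 0, 212: 0, 216: 0, 220: 4, 224: 75, 228: 40, 232: 25, 236: 34, 240: 27, 244: 33, 248: 29, 252: 13, 256: 1, 260: 0, 264: 0, 268: 0, 272: 27, 276: 71, 280: 24, 284: 26, 288: 34, 292: 23, 296: 25, 300: 24, 304: 23, 308: 32, 312: 18, 316: 17, 320: 20, 324: 12, 328: 12, 332: 13, 336: 19, 340: 18, 344: 19, 348: 23, 352: 25, 356: 39, 360: 24, 364: 24, 368: 13, 372: 31, 376: 19, 380: 26, 384: 18, 388: 22, 392: 29, 396: 40, 400: 41, 404: 16, 408: 13, 412: 21}
```

```bash
cat > go.py <<'E'
import sys
from h import *
from scipy.spatial.transform import Rotation as Ro
np.set_printoptions(precision=4,suppress=True)
def go(x,y,z,yaw):
    s=ctrl.read_state();R=s['eef_rot'];p=s['tool_pos'];a=np.radians(yaw)
    best=None
    ex=np.array([np.cos(a),np.sin(a),0]);ez=np.array([0,0,-1.]);D=np.stack([ex,np.cross(ez,ex),ez],1)
    rv=Ro.from_matrix(R.T@D).as_rotvec()/(np.pi/4)
    d=R.T@(np.array([x,y,z])/1000-p)/.8
    print('t',round(s['time'],2),'p',p*1000,'F',s['contact_force'],'gap',round(s['finger_gap'],4),'j6',s['joint_pos'][5])
    print('turn',rv,'shift',d,'rows',np.linalg.norm(d)*800/41.7)
if __name__=='__main__': go(*map(float,sys.argv[1:5]))
E
python3 go.py 520.3 -342.8 260 20.8
```

```text
t 0.1 p [212.4009 507.0504 230.7822] F [ 0.2476  0.4332 -0.476 ] gap 0.0857 j6 -0.21528466296941617
turn [0.0003 0.0017 1.0326] shift [-0.8311  0.7655 -0.0357] rows 21.687742972728866
```

{"api": "drive_tool", "payload": {"series": [[0, 0, 1, -0.831, 0.7655, -0.036, 1], [0, 0, 1, -0.831, 0.7655, -0.036, 1], [0, 0, 1, -0.831, 0.7655, -0.036, 1], [0, 0, 1, -0.831, 0.7655, -0.036, 1], [0, 0, 1, -0.831, 0.7655, -0.036, 1], [0, 0, 1, -0.831, 0.7655, -0.036, 1], [0, 0, 1, -0.831, 0.7655, -0.036, 1], [0, 0, 1, -0.831, 0.7655, -0.036, 1]]}}

```text
time: 0.77
tool_pos: [0.3259, 0.1922, 0.242]
eef_rot: [[0.926, 0.377, 0.0], [0.377, -0.926, 0.0], [0.0, -0.0, -1.0]]
contact_force: [0.6, 1.1, 0.0]
finger_gap: 0.0856
```

```bash
python3 go.py 520.3 -342.8 250 20.8
```

```text
t 0.77 p [325.9288 192.1796 241.9511] F [0.5733 1.1248 0.0027] gap 0.0856 j6 -0.16978802971878534
turn [-0.     -0.      0.0302] shift [-0.0272  0.711  -0.0101] rows 13.651134135899271
```

{"api": "drive_tool", "payload": {"series": [[0, 0, 0.03, -0.027, 0.71, -0.01, 1], [0, 0, 0.03, -0.027, 0.71, -0.01, 1], [0, 0, 0.03, -0.027, 0.71, -0.01, 1], [0, 0, 0.03, -0.027, 0.71, -0.01, 1], [0, 0, 0.03, -0.027, 0.71, -0.01, 1], [0, 0, 0.03, -0.027, 0.71, -0.01, 1], [0, 0, 0.03, -0.027, 0.71, -0.01, 1], [0, 0, 0.03, -0.027, 0.71, -0.01, 1]]}}

```text
time: 1.43
tool_pos: [0.4405, -0.1212, 0.2465]
eef_rot: [[0.934, 0.356, -0.0], [0.356, -0.934, 0.0], [-0.0, -0.0, -1.0]]
contact_force: [-0.1, 0.7, 0.6]
finger_gap: 0.0851
```

```bash
python3 go.py 520.3 -342.8 230 20.8
```

```text
t 1.43 p [ 440.5358 -121.2035  246.4775] F [-0.0916  0.6996  0.6106] gap 0.0851 j6 -0.8930150197246293
turn [-0.0005  0.0003  0.0017] shift [-0.0055  0.2943  0.0205] rows 5.66164944885962
```

{"api": "drive_tool", "payload": {"series": [[0, 0, 0, -0.0055, 0.294, 0.02, 1], [0, 0, 0, -0.0055, 0.294, 0.02, 1], [0, 0, 0, -0.0055, 0.294, 0.02, 1], [0, 0, 0, -0.0055, 0.294, 0.02, 1], [0, 0, 0, -0.0055, 0.294, 0.02, 1], [0, 0, 0, -0.0055, 0.294, 0.02, 1], [0, 0, 0, -0.0055, 0.294, 0.02, 1], [0, 0, 0, -0.0055, 0.294, 0.02, 1]]}}

```text
time: 2.1
tool_pos: [0.5202, -0.3412, 0.2292]
eef_rot: [[0.935, 0.356, -0.002], [0.356, -0.935, 0.002], [-0.001, -0.002, -1.0]]
contact_force: [-0.2, 0.3, 0.2]
finger_gap: 0.0855
```

```bash
python3 go.py 520.3 -342.8 98 20.8
```

```text
t 2.1 p [ 520.1694 -341.2182  229.1929] F [-0.2321  0.2784  0.2208] gap 0.0855 j6 -1.1341632002076032
turn [-0.0027  0.0011  0.0007] shift [-0.0004  0.0022  0.164 ] rows 3.1463432281959847
```

{"api": "drive_tool", "payload": {"series": [[0, 0, 0, 0, 0.001, 0.05, 1], [0, 0, 0, 0, 0.001, 0.1, 1], [0, 0, 0, 0, 0.001, 0.14, 1], [0, 0, 0, 0, 0.001, 0.164, 1], [0, 0, 0, 0, 0.001, 0.164, 1], [0, 0, 0, 0, 0.001, 0.164, 1]]}}

```text
time: 2.6
tool_pos: [0.5206, -0.3401, 0.0998]
eef_rot: [[0.934, 0.358, -0.001], [0.358, -0.934, 0.001], [-0.0, -0.001, -1.0]]
contact_force: [-0.4, -0.4, 1.0]
finger_gap: 0.0856
```

```bash
python3 go.py 520.3 -342.8 98 20.8
python3 - <<'E'
from h import *
a=cap('top','t1')['frame'];b=cap('side','s1')['frame']
a=cv2.resize(a[215:295,440:530],(400,400));b=cv2.resize(b[230:380,380:520],(400,400))
cv2.imwrite('pics/g1.png',np.hstack([a,b]))
E
```

```text
t 2.6 p [ 520.6357 -340.0775   99.8251] F [-0.3761 -0.3802  1.0253] gap 0.0856 j6 -1.1346595861029392
turn [-0.0011  0.0004  0.0036] shift [-0.0016  0.003   0.0023] rows 0.07901321998429081
```

View pics/g1.png

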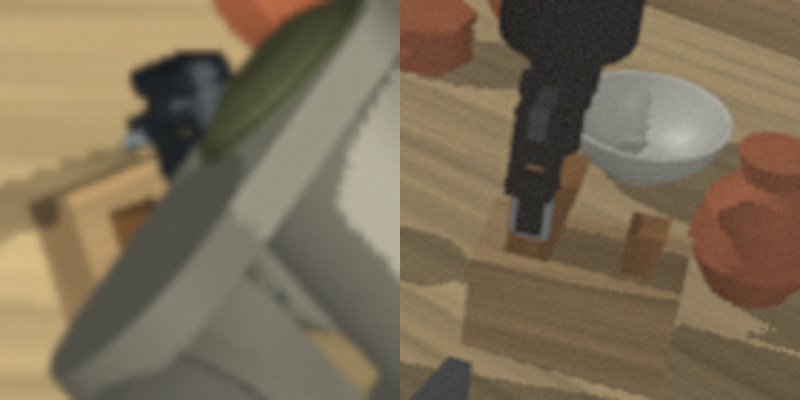

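The side view shows the near finger in front of the long wedge, at about (430,290), and the spare untouched. Closing.

{"api": "drive_tool", "payload": {"series": [[0, 0, 0, -0.001, 0.003, 0.002, 1], [0, 0, 0, -0.001, 0.003, 0.002, 0.3], [0, 0, 0, -0.001, 0.003, 0.002, 0.3], [0, 0, 0, -0.001, 0.003, 0.002, 0.2], [0, 0, 0, -0.001, 0.003, 0.002, 0.2], [0, 0, 0, -0.001, 0.003, 0.002, 0.2], [0, 0, 0, -0.001, 0.003, 0.002, 0.2], [0, 0, 0, -0.001, 0.003, 0.002, 0.2]]}}

```text
time: 3.37
tool_pos: [0.5208, -0.3436, 0.098]
eef_rot: [[0.934, 0.357, 0.0], [0.357, -0.934, -0.0], [0.0, 0.0, -1.0]]
contact_force: [-1.1, 0.7, 2.1]
finger_gap: 0.0352
```

```bash
python3 go.py 520.3 -342.8 300 20.8
```

```text
t 3.37 p [ 520.8025 -343.604    98.0372] F [-1.0535  0.6654  2.1473] gap 0.0352 j6 -1.1376398739446172
turn [ 0.0003 -0.0001  0.0025] shift [-0.0002 -0.0011 -0.2525] rows 4.84328579497167
```

{"api": "drive_tool", "payload": {"series": [[0, 0, 0, 0, 0, -0.01, 0.2], [0, 0, 0, 0, 0, -0.04, 0.2], [0, 0, 0, 0, 0, -0.09, 0.2], [0, 0, 0, 0, 0, -0.14, 0.2], [0, 0, 0, 0, 0, -0.19, 0.2], [0, 0, 0, 0, 0, -0.24, 0.2], [0, 0, 0, 0, 0, -0.252, 0.2], [0, 0, 0, 0, 0, -0.252, 0.2]]}}

```text
time: 4.03
tool_pos: [0.5212, -0.3439, 0.3033]
eef_rot: [[0.934, 0.357, 0.005], [0.357, -0.934, -0.005], [0.003, 0.006, -1.0]]
contact_force: [-0.7, 0.6, -0.2]
finger_gap: 0.0354
```

```bash
python3 go.py 572.8 96.4 290 -15.9
python3 - <<'E'
from h import *
b=cap('side','s2')['frame']
E
```

```text
t 4.03 p [ 521.1898 -343.8619  303.3385] F [-0.695   0.5822 -0.2064] gap 0.0354 j6 -1.1377184764546246
turn [ 0.0065 -0.0062  0.8183] shift [ 0.2567 -0.4911  0.0144] rows 10.634945476826102
```

View pics/s2.png

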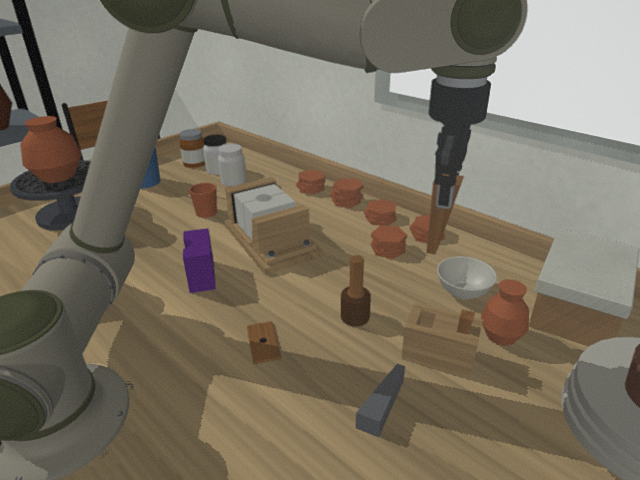

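The side view shows the wedge held at (443,215), the rack's left pocket empty at (425,318), and the spare still in place. Moving to above the slot.

{"api": "drive_tool", "payload": {"series": [[0.006, -0.006, 0.8, 0.2567, -0.491, 0.01, 0.2], [0.006, -0.006, 0.8, 0.2567, -0.491, 0.01, 0.2], [0.006, -0.006, 0.8, 0.2567, -0.491, 0.01, 0.2], [0.006, -0.006, 0.818, 0.2567, -0.491, 0.01, 0.2], [0.006, -0.006, 0.818, 0.2567, -0.491, 0.01, 0.2], [0.006, -0.006, 0.818, 0.2567, -0.491, 0.01, 0.2], [0.006, -0.006, 0.818, 0.2567, -0.491, 0.01, 0.2], [0.006, -0.006, 0.818, 0.2567, -0.491, 0.01, 0.2]]}}

```text
time: 4.75
tool_pos: [0.5581, -0.016, 0.291]
eef_rot: [[0.962, -0.274, -0.009], [-0.274, -0.962, 0.006], [-0.011, -0.003, -1.0]]
contact_force: [1.9, 0.4, -0.9]
finger_gap: 0.0354
```

```bash
python3 go.py 572.8 96.4 260 -15.9
```

```text
t 4.75 p [558.0607 -16.024  291.043 ] F [ 1.9391  0.4194 -0.8689] gap 0.0354 j6 0.03580007879633421
turn [-0.0036  0.0135 -0.0005] shift [-0.0204 -0.1401  0.0394] rows 2.8191554410147988
```

{"api": "drive_tool", "payload": {"series": [[0, 0.008, 0, -0.0204, -0.138, 0.03, 0.2], [0, 0.008, 0, -0.0204, -0.138, 0.04, 0.2], [0, 0.008, 0, -0.0204, -0.138, 0.05, 0.2], [0, 0.008, 0, -0.0204, -0.138, 0.06, 0.2], [0, 0.008, 0, -0.0204, -0.138, 0.06, 0.2], [0, 0.008, 0, -0.0204, -0.138, 0.06, 0.2]]}}

```text
time: 5.25
tool_pos: [0.5727, 0.0923, 0.2444]
eef_rot: [[0.962, -0.274, -0.002], [-0.274, -0.962, 0.003], [-0.003, -0.002, -1.0]]
contact_force: [-0.2, -0.4, -0.9]
finger_gap: 0.0355
```

```bash
python3 go.py 572.5 95.2 220 -15.9;  python3 - <<'E'
from h import *
a=cap('top','t3')['frame'];b=cap('side','s3')['frame']
a=cv2.resize(a[175:295,180:300],(400,400));b=cv2.resize(b[120:280,200:360],(400,400),interpolation=2)
cv2.imwrite('pics/g3.png',np.hstack([a,b]))
E
```

```text
t 5.25 p [572.7124  92.2569 244.3674] F [-0.2188 -0.3948 -0.8935] gap 0.0355 j6 0.23198818797599668
turn [-0.0022  0.0038  0.0001] shift [-0.0012 -0.0034  0.0305] rows 0.5886202008936294
```

View pics/g3.png

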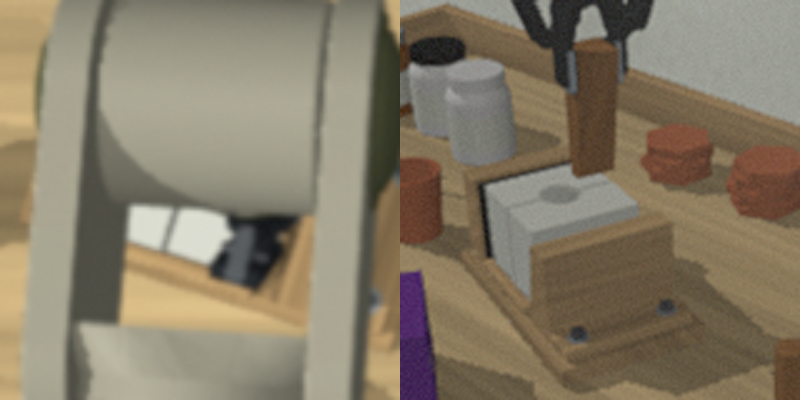

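Run:
```python
from m import *
th=np.radians(-15.9);ex=np.array([np.cos(th),np.sin(th)]);ey=np.array([-np.sin(th),np.cos(th)])
c=ld('s3');P=cloud(c)*1000;X=P[...,:2]@ex;Y=P[...,:2]@ey;Z=P[...,2]
s=ctrl.read_state();t=s['tool_pos']*1000;print('tcp xy clamp',t[:2]@ex,t[:2]@ey,t[2])
for p in((578.3,115.6),(569.5,95.25)):print(np.array(p)@ex,np.array(p)@ey)
hsv=cv2.cvtColor(c['frame'],cv2.COLOR_BGR2HSV)
m=(abs(X-t[:2]@ex)<25)&(abs(Y-t[:2]@ey)<35)&(Z>130)&(hsv[...,1]>90)&(hsv[...,0]<25)
print(m.sum())
for z in range(150,300,10):
    k=m&(abs(Z-z)<5)
    if k.sum()>5: print(z,k.sum(),'y med',np.median(Y[k]),'x',np.percentile(X[k],[2,98]),'min z')
A=np.polyfit(Z[m],Y[m],1);print(A)
print('slope face bottom z',np.percentile(Z[m],1))
# top surfaces in side view
m=(Z>103)&(Z<112)&(abs(X-520)<30)
w=m&(hsv[...,1]<60)&(Y>255);b=m&(hsv[...,1]>60)&(Y<275)
print('mould min y',np.percentile(Y[w],[0,1,3,5]),'stop max y',np.percentile(Y[b],[95,97,99,100]))
```

```text
tcp xy clamp 526.3990086599566 245.05012587867938 246.00391276166184
524.5053136314637 269.6079115537225
521.6170602078217 247.62563477990267
924
160 17 y med 248.63294029344422 x [508.53 543.06] min z
170 60 y med 247.40177334121893 x [507.93 542.69] min z
180 70 y med 246.11577528444997 x [507.73 542.67] min z
190 73 y med 243.50540722669223 x [507.31 544.23] min z
200 70 y med 242.46371332277582 x [507.33 543.32] min z
210 77 y med 239.9577745585866 x [507.72 542.9 ] min z
220 83 y med 238.5688002470299 x [507.74 543.13] min z
230 78 y med 236.15647801342402 x [507.59 543.21] min z
240 77 y med 234.07573710772166 x [507.71 542.7 ] min z
250 63 y med 232.15043605734658 x [508.93 542.54] min z
260 61 y med 230.21072054435223 x [508.93 541.48] min z
270 69 y med 228.42022419703378 x [507.81 542.17] min z
280 125 y med 236.58092206636803 x [508.85 544.28] min z
[ -0.14 271.03]
slope face bottom z 164.1420607200343
mould min y [268.17 269.69 271.99 272.99] stop max y [246.09 247.39 248.64 249.36]
```

Run:
```python
from go import *
th=np.radians(-15.9);ex=np.array([np.cos(th),np.sin(th)]);ey=np.array([-np.sin(th),np.cos(th)])
w=524.2*ex+248.8*ey;print(w);go(*w,220,-15.9)
```

```text
[572.3058  95.6718]
t 5.35 p [573.3934  91.463  246.0039] F [-0.3936  0.1635 -0.3536] gap 0.0352 j6 0.23218311439884584
turn [-0.0034 -0.0005 -0.0019] shift [-0.0028 -0.0046  0.0325] rows 0.6322484885772899
```

{"api": "drive_tool", "payload": {"series": [[-0.003, 0, -0.002, -0.0028, -0.0046, 0.01, 0.2], [-0.003, 0, -0.002, -0.0028, -0.0046, 0.02, 0.2], [-0.003, 0, -0.002, -0.0028, -0.0046, 0.02, 0.2], [-0.003, 0, -0.002, -0.0028, -0.0046, 0.02, 0.2]]}}

```text
time: 5.68
tool_pos: [0.5719, 0.0966, 0.2294]
eef_rot: [[0.962, -0.273, -0.001], [-0.273, -0.962, 0.0], [-0.001, -0.0, -1.0]]
contact_force: [0.5, -0.0, -0.0]
finger_gap: 0.0355
```

```bash
cat > w.py <<'E'
from m import *
import sys
th=np.radians(-15.9);ex=np.array([np.cos(th),np.sin(th)]);ey=np.array([-np.sin(th),np.cos(th)])
def wed(n):
    c=cap('side',n);P=cloud(c)*1000;X=P[...,:2]@ex;Y=P[...,:2]@ey;Z=P[...,2]
    s=ctrl.read_state();t=s['tool_pos']*1000;print('t',s['time'],'tcp clamp',t[:2]@ex,t[:2]@ey,t[2],'F',s['contact_force'],'gap',s['finger_gap'])
    hsv=cv2.cvtColor(c['frame'],cv2.COLOR_BGR2HSV)
    m=(abs(X-523)<25)&(abs(Y-248)<35)&(Z>115)&(hsv[...,1]>90)&(hsv[...,0]<25)
    zt=np.percentile(Z[m],99.5)
    k=m&(Z<zt-8);A=np.polyfit(Z[k],Y[k],1);print('slope',A[0],'wedge top z',zt,'zmin',Z[m].min(),'x',np.percentile(X[k],[2,98]),'y slopeface at top',np.polyval(A,zt),'upright face y',np.polyval(A,zt)+38)
    m=(Z>103)&(Z<112)&(abs(X-523)<45)
    w=m&(hsv[...,1]<60)&(Y>255);b=m&(hsv[...,1]>60)&(Y<275)
    print('mould min y',np.percentile(Y[w],[1,3]),'stop max y',np.percentile(Y[b],[97,99]))
if __name__=='__main__': wed(sys.argv[1])
E
python3 w.py s4; python3 go.py 572.3 95.7 180 -15.9
```

```text
t 5.7333 tcp clamp 523.7937151004951 249.69884611446406 229.87085677650282 F [ 0.52  0.15 -1.07] gap 0.035196892311666075
slope -0.19904694267106673 wedge top z 265.50747491488005 zmin 145.48738978293417 x [505.34 540.47] y slopeface at top 231.51497055809986 upright face y 269.5149705580999
mould min y [270.24 271.64] stop max y [247.87 249.14]
t 5.73 p [572.1614  96.6476 229.8709] F [ 0.5229  0.148  -1.0689] gap 0.0352 j6 0.23937773096881232
turn [-0.0006 -0.0003  0.0017] shift [0.0005 0.0011 0.0623] rows 1.1961642913996315
```

{"api": "drive_tool", "payload": {"series": [[0, 0, 0, 0.0005, 0.001, 0.015, 0.2], [0, 0, 0, 0.0005, 0.001, 0.03, 0.2], [0, 0, 0, 0.0005, 0.001, 0.045, 0.2], [0, 0, 0, 0.0005, 0.001, 0.06, 0.2], [0, 0, 0, 0.0005, 0.001, 0.07, 0.2], [0, 0, 0, 0.0005, 0.001, 0.07, 0.2]]}}

```text
time: 6.23
tool_pos: [0.5721, 0.0963, 0.1727]
eef_rot: [[0.962, -0.273, -0.001], [-0.273, -0.962, 0.001], [-0.002, -0.001, -1.0]]
contact_force: [0.0, 1.6, -1.1]
finger_gap: 0.0349
```

```bash
python3 w.py s5
python3 - <<'E'
import cv2
b=cv2.imread('pics/s5.png');cv2.imwrite('pics/s5c.png',cv2.resize(b[130:280,200:360],(640,600),interpolation=2))
E
```

```text
t 6.2833 tcp clamp 524.1130368923621 249.22429305698446 173.76960403853622 F [-0.09  0.32 -0.53] gap 0.03496455427037114
slope -0.10051811783103536 wedge top z 236.03358282515018 zmin 115.02193238174729 x [505.3  540.09] y slopeface at top 234.76309501128657 upright face y 272.76309501128657
mould min y [269.95 272.7 ] stop max y [251.41 258.93]
```

View pics/s5c.png

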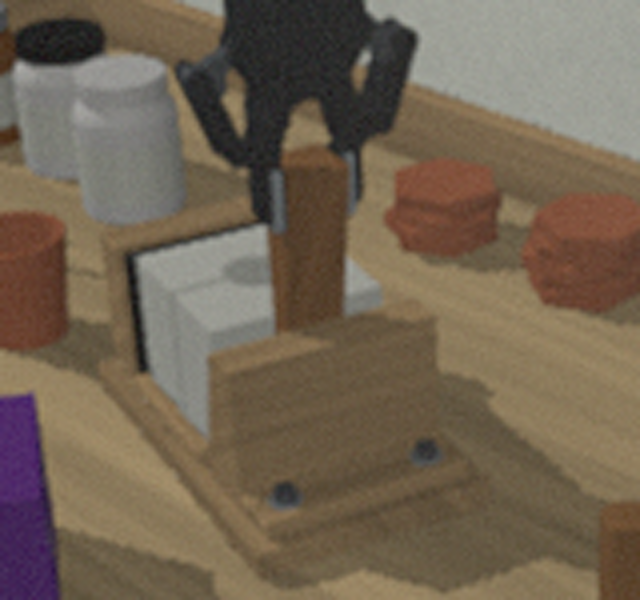

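The picture shows the wedge down in the slot, in front of mould_b's edge, with no contact force. Lowering gently.

{"api": "drive_tool", "payload": {"series": [[0, 0, 0, 0, 0, 0.004, 0.2], [0, 0, 0, 0, 0, 0.008, 0.2], [0, 0, 0, 0, 0, 0.012, 0.2], [0, 0, 0, 0, 0, 0.016, 0.2], [0, 0, 0, 0, 0, 0.016, 0.2]]}}

```text
time: 6.7
tool_pos: [0.5727, 0.0968, 0.161]
eef_rot: [[0.962, -0.272, 0.002], [-0.272, -0.962, 0.002], [0.001, -0.002, -1.0]]
contact_force: [2.2, 5.1, -0.7]
finger_gap: 0.0351
```

{"api": "drive_tool", "payload": {"series": [[0, 0, 0, 0, 0, 0.003, 0.2], [0, 0, 0, 0, 0, 0.005, 0.2], [0, 0, 0, 0, 0, 0.005, 0.2]]}}

```text
time: 6.95
tool_pos: [0.5729, 0.0969, 0.1573]
eef_rot: [[0.962, -0.272, 0.002], [-0.272, -0.962, 0.002], [0.002, -0.003, -1.0]]
contact_force: [2.9, 5.7, -0.4]
finger_gap: 0.0354
```

{"api": "drive_tool", "payload": {"series": [[0, 0, 0, 0, -0.001, 0, 0.2], [0, 0, 0, 0, -0.001, 0, 0.2]]}}

```text
time: 7.12
tool_pos: [0.5729, 0.0972, 0.1573]
eef_rot: [[0.962, -0.272, 0.002], [-0.272, -0.962, 0.001], [0.001, -0.001, -1.0]]
contact_force: [1.8, 4.4, 0.2]
finger_gap: 0.0355
```

{"api": "drive_tool", "payload": {"series": [[0, 0, 0, 0, 0, 0, 0.55], [0, 0, 0, 0, 0, 0, 0.7], [0, 0, 0, 0, 0, 0, 1], [0, 0, 0, 0, 0, 0, 1], [0, 0, 0, 0, 0, 0, 1]]}}

```text
time: 7.53
tool_pos: [0.5725, 0.0966, 0.1571]
eef_rot: [[0.962, -0.272, 0.0], [-0.272, -0.962, 0.0], [0.0, -0.0, -1.0]]
contact_force: [0.3, -0.2, 0.2]
finger_gap: 0.085
```

```bash
python3 w.py s6
python3 - <<'E'
import cv2
b=cv2.imread('pics/s6.png');cv2.imwrite('pics/s6c.png',cv2.resize(b[130:280,200:360],(640,600),interpolation=2))
E
```

```text
t 7.5833 tcp clamp 524.1508870764659 249.76259155047256 157.1297602487242 F [0.23 0.32 0.08] gap 0.08545136108125741
slope -0.14617060530375564 wedge top z 180.37122637386724 zmin 115.02753478113969 x [504.61 539.22] y slopeface at top 240.42618544130403 upright face y 278.426185441304
mould min y [271.77 274.97] stop max y [255.41 266.33]
```

View pics/s6c.png

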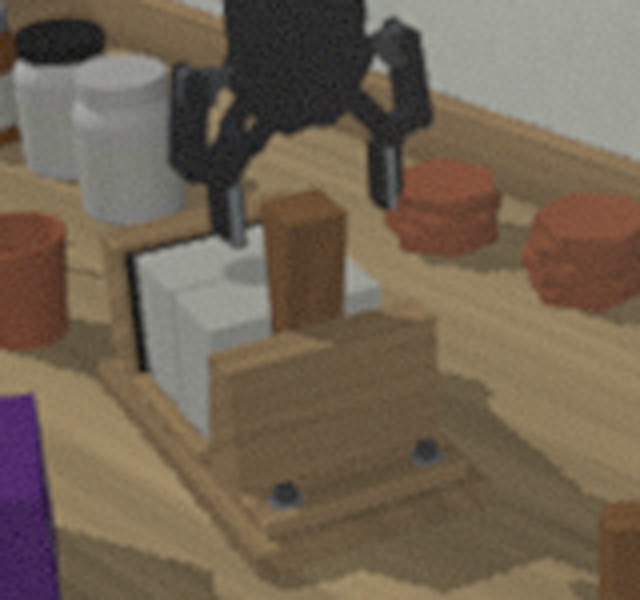

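The wedge stands in the slot on its own, with its top at z of about 180 mm. Lifting off and going to the mallet.

{"api": "drive_tool", "payload": {"series": [[0, 0, 0, 0, 0, -0.05, 1], [0, 0, 0, 0, 0, -0.1, 1], [0, 0, 0, 0, 0, -0.15, 1], [0, 0, 0, 0, 0, -0.15, 1], [0, 0, 0, 0, 0, -0.15, 1]]}}

```text
time: 8.0
tool_pos: [0.573, 0.0967, 0.2793]
eef_rot: [[0.962, -0.272, 0.005], [-0.272, -0.962, 0.0], [0.005, -0.002, -1.0]]
contact_force: [-0.8, -1.3, -0.5]
finger_gap: 0.085
```

```bash
python3 go.py 504.8 -190.8 250 -15.9;python3 go.py 504.8 -190.8 250 -15.9;sleep 1;python3 go.py 504.8 -190.8 250 -15.9
```

```text
t 8.0 p [573.0479  96.6962 279.2958] F [-0.7762 -1.2536 -0.5047] gap 0.085 j6 0.23929993493467316
turn [-0.002  -0.0066  0.0021] shift [0.0156 0.3691 0.0361] rows 7.120729852110473
t 8.0 p [573.0479  96.6962 279.2958] F [-0.7762 -1.2536 -0.5047] gap 0.085 j6 0.23929993493467316
turn [-0.002  -0.0066  0.0021] shift [0.0156 0.3691 0.0361] rows 7.120729852110473
t 8.0 p [573.0479  96.6962 279.2958] F [-0.7762 -1.2536 -0.5047] gap 0.085 j6 0.23929993493467316
turn [-0.002  -0.0066  0.0021] shift [0.0156 0.3691 0.0361] rows 7.120729852110473
```

{"api": "drive_tool", "payload": {"series": [[0, -0.006, 0, 0.0157, 0.369, 0.04, 1], [0, -0.006, 0, 0.0157, 0.369, 0.06, 1], [0, -0.006, 0, 0.0157, 0.369, 0.08, 1], [0, -0.006, 0, 0.0157, 0.369, 0.08, 1], [0, -0.006, 0, 0.0157, 0.369, 0.08, 1], [0, -0.006, 0, 0.0157, 0.369, 0.08, 1], [0, -0.006, 0, 0.0157, 0.369, 0.08, 1], [0, -0.006, 0, 0.0157, 0.369, 0.08, 1]]}}

```text
time: 8.67
tool_pos: [0.502, -0.1948, 0.2099]
eef_rot: [[0.961, -0.277, -0.009], [-0.277, -0.961, 0.003], [-0.009, -0.001, -1.0]]
contact_force: [-1.1, 0.4, -0.1]
finger_gap: 0.0854
```

```bash
python3 w.py s7 ; python3 go.py 505 -190.8 86 -15.9
python3 - <<'E'
from h import *
cap('top','t7')
E
```

```text
t 8.7167 tcp clamp 536.3097607222306 -49.349872566587834 210.0869526057351 F [-0.57 -0.49  0.36] gap 0.08515263715739754
slope -0.14253389693603508 wedge top z 179.885493312026 zmin 115.33599965186359 x [504.86 538.77] y slopeface at top 240.72439989765223 upright face y 278.72439989765223
mould min y [271.69 273.16] stop max y [251.67 265.05]
t 8.72 p [ 502.2714 -194.3888  210.087 ] F [-0.5727 -0.4905  0.3646] gap 0.0852 j6 -0.3072789680450938
turn [-0.0013  0.0117 -0.0041] shift [ 0.0035 -0.0051  0.1551] rows 2.9776696212704494
```

View pics/s7.png

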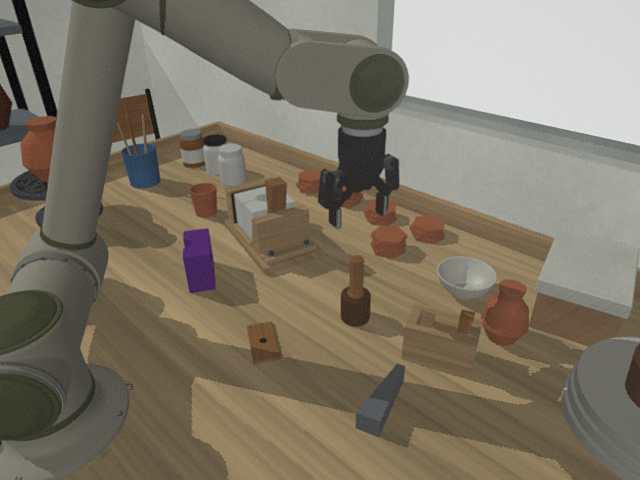

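View pics/t7.png

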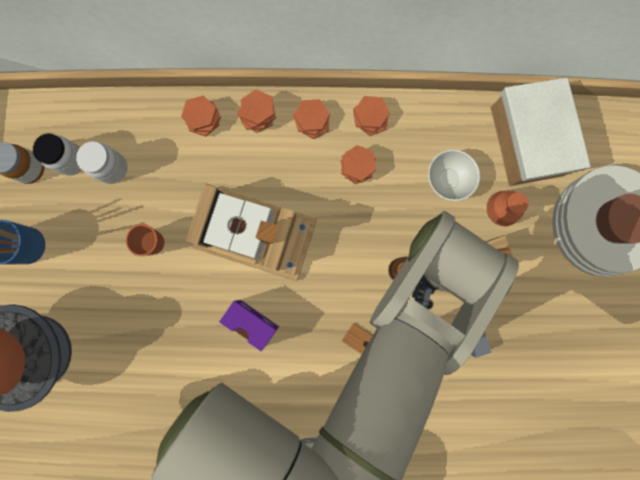

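```bash
cat > wt.py <<'E'
from m import *
import sys
th=np.radians(-15.9);ex=np.array([np.cos(th),np.sin(th)]);ey=np.array([-np.sin(th),np.cos(th)])
def wt(n,show=None):
    c=ld(n);P=cloud(c)*1000;Z=P[...,2];X=P[...,:2]@ex;Y=P[...,:2]@ey
    m=(Z>135)&(abs(X-523)<40)&(abs(Y-255)<45)
    zt=np.percentile(Z[m],90)
    k=m&(Z>zt-7);Q=P[k]
    r=cv2.minAreaRect(Q[:,:2].astype(np.float32))
    A=np.linalg.lstsq(np.c_[X[k]-523,Y[k]-255,np.ones(k.sum())],Z[k],rcond=None)[0]
    print(n,'top z med',np.median(Q[:,2]),'centre world',Q.mean(0)[:2],'clamp',Q.mean(0)[:2]@ex,Q.mean(0)[:2]@ey,'rect',r,'tiltxy',A)
    if show: cv2.imwrite(f'pics/{show}.png',cv2.resize(c['frame'][180:280,185:320],(675,500),interpolation=2))
wt(sys.argv[1],sys.argv[2] if len(sys.argv)>2 else None)
E
python3 wt.py t7 t7c; python3 wt.py s7
```

```text
t7 top z med 180.18273381623473 centre world [572.23 100.89] clamp 522.6934565512494 253.7979717100315 rect ((572.1829223632812, 100.83623504638672), (38.367530822753906, 36.02143096923828), 72.97624969482422) tiltxy [  0.    -0.   180.22]
s7 top z med 178.09958114689738 centre world [569.88  96.91] clamp 521.5297766674175 249.32769378049034 rect ((572.7670288085938, 98.91876220703125), (41.45426940917969, 37.797420501708984), 73.51042938232422) tiltxy [  0.04   0.06 177.84]
```

View pics/t7c.png

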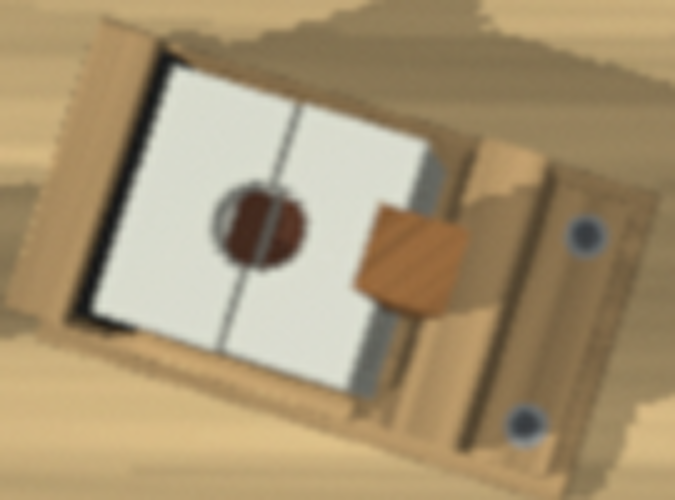

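The top view shows the wedge level and square in the slot, with its top at (268,232), z = 180 mm and x within 1 mm of the middle. The halves still have a gap. Now the mallet.

{"api": "drive_tool", "payload": {"series": [[0, 0.01, -0.004, 0.0035, -0.005, 0.03, 1], [0, 0.01, -0.004, 0.0035, -0.005, 0.07, 1], [0, 0.01, -0.004, 0.0035, -0.005, 0.11, 1], [0, 0.01, -0.004, 0.0035, -0.005, 0.135, 1], [0, 0.01, -0.004, 0.0035, -0.005, 0.155, 1], [0, 0.01, -0.004, 0.0035, -0.005, 0.155, 1], [0, 0.01, -0.004, 0.0035, -0.005, 0.155, 1]]}}

```text
time: 9.35
tool_pos: [0.5076, -0.1861, 0.0888]
eef_rot: [[0.963, -0.268, 0.002], [-0.268, -0.963, 0.001], [0.002, -0.001, -1.0]]
contact_force: [0.6, -0.9, 0.3]
finger_gap: 0.0854
```

```bash
python3 go.py 505 -190.8 86 -15.9
```

```text
t 9.35 p [ 507.6237 -186.0792   88.7593] F [ 0.5904 -0.9073  0.2881] gap 0.0854 j6 -0.3008459143216319
turn [-0.0015 -0.0026  0.0079] shift [-0.0016  0.0066  0.0034] rows 0.14544205041954916
```

{"api": "drive_tool", "payload": {"series": [[0, 0, 0, -0.001, 0.004, 0.003, 1], [0, 0, 0, -0.001, 0.004, 0.003, 1], [0, 0, 0, -0.001, 0.004, 0.003, 1]]}}

```text
time: 9.6
tool_pos: [0.5062, -0.1904, 0.0875]
eef_rot: [[0.963, -0.269, 0.005], [-0.269, -0.963, -0.001], [0.005, -0.0, -1.0]]
contact_force: [0.4, -0.3, 0.0]
finger_gap: 0.0853
```

```bash
python3 go.py 505 -190.8 86 -15.9
```

```text
t 9.6 p [ 506.2324 -190.4022   87.4742] F [ 0.3983 -0.3084  0.018 ] gap 0.0853 j6 -0.3076488015891977
turn [-0.0002 -0.0066  0.006 ] shift [-0.0014  0.0009  0.0018] rows 0.04705629260533999
```

Good. Closing on the handle.

{"api": "drive_tool", "payload": {"series": [[0, -0.006, 0.004, -0.0014, 0, 0.001, 0.5], [0, -0.006, 0.004, -0.0014, 0, 0.001, 0.3], [0, -0.006, 0.004, -0.0014, 0, 0.001, 0.1], [0, -0.006, 0.004, -0.0014, 0, 0.001, 0], [0, -0.006, 0.004, -0.0014, 0, 0.001, 0], [0, -0.006, 0.004, -0.0014, 0, 0.001, 0], [0, -0.006, 0.004, -0.0014, 0, 0.001, 0]]}}

```text
time: 10.18
tool_pos: [0.505, -0.1901, 0.0859]
eef_rot: [[0.962, -0.272, -0.0], [-0.272, -0.962, 0.001], [-0.001, -0.0, -1.0]]
contact_force: [0.6, 0.5, 1.8]
finger_gap: 0.0244
```

```bash
python3 go.py 572.5 100 310 -15.9
```

```text
t 10.18 p [ 505.0364 -190.0625   85.9395] F [0.6149 0.5441 1.8146] gap 0.0244 j6 -0.3038023033870986
turn [-0.0006  0.0007  0.002 ] shift [-0.0178 -0.372  -0.2799] rows 8.937181171809021
```

{"api": "drive_tool", "payload": {"series": [[0, 0, 0, 0, 0, -0.02, 0], [0, 0, 0, 0, 0, -0.06, 0], [0, 0, 0, 0, 0, -0.11, 0], [0, 0, 0, 0, 0, -0.16, 0], [0, 0, 0, -0.002, -0.04, -0.21, 0], [0, 0, 0, -0.004, -0.08, -0.26, 0], [0, 0, 0, -0.006, -0.12, -0.28, 0], [0, 0, 0, -0.008, -0.17, -0.28, 0]]}}

```text
time: 10.85
tool_pos: [0.5345, -0.0659, 0.3125]
eef_rot: [[0.962, -0.275, 0.005], [-0.275, -0.962, -0.002], [0.005, 0.0, -1.0]]
contact_force: [-0.2, -0.1, -4.1]
finger_gap: 0.0247
```

{"api": "drive_tool", "payload": {"series": [[0, 0, 0, -0.003, -0.05, 0, 0], [0, 0, 0, -0.005, -0.1, 0, 0], [0, 0, 0, -0.008, -0.15, 0, 0], [0, 0, 0, -0.0095, -0.19, 0, 0], [0, 0, 0, -0.0097, -0.202, 0, 0], [0, 0, 0, -0.0098, -0.202, 0, 0], [0, 0, 0, -0.0098, -0.202, 0, 0], [0, 0, 0, -0.0098, -0.202, 0, 0]]}}

```text
time: 11.52
tool_pos: [0.5702, 0.0905, 0.3084]
eef_rot: [[0.962, -0.273, -0.002], [-0.273, -0.962, 0.0], [-0.002, 0.0, -1.0]]
contact_force: [0.3, 0.5, -3.1]
finger_gap: 0.0249
```

```bash
python3 go.py 572.5 100 290 -15.9
python3 - <<'E'
from h import *
b=cap('side','s8')['frame']
cv2.imwrite('pics/s8c.png',cv2.resize(b[60:280,200:400],(545,600),interpolation=2))
E
```

```text
t 11.52 p [570.1772  90.5283 308.39  ] F [ 0.3393  0.5234 -3.0968] gap 0.0249 j6 0.22935746612214597
turn [0.0001 0.0026 0.0007] shift [-0.0004 -0.0122  0.023 ] rows 0.4991817847328391
```

View pics/s8c.png

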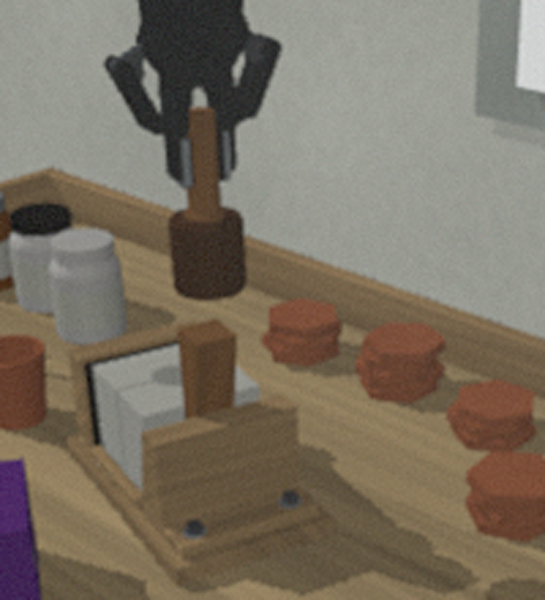

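{"api": "drive_tool", "payload": {"series": [[0, 0, 0, 0, 0, 0, 0], [0, 0, 0, 0, 0, 0, 0]]}}

```text
time: 11.73
tool_pos: [0.5703, 0.0906, 0.3088]
eef_rot: [[0.962, -0.274, -0.001], [-0.274, -0.962, 0.001], [-0.001, -0.0, -1.0]]
contact_force: [-0.1, 0.5, -2.7]
finger_gap: 0.0244
```

```bash
python3 go.py 572.5 100 278 -15.9
```

```text
t 11.73 p [570.3189  90.6259 308.7994] F [-0.0887  0.4655 -2.6915] gap 0.0244 j6 0.22980675523926036
turn [-0.0006  0.0015  0.0002] shift [-0.0005 -0.012   0.0385] rows 0.7738176185891984
```

{"api": "drive_tool", "payload": {"series": [[0, 0, 0, -0.0005, -0.011, 0.015, 0], [0, 0, 0, -0.0005, -0.011, 0.03, 0], [0, 0, 0, -0.0005, -0.011, 0.043, 0], [0, 0, 0, -0.0005, -0.011, 0.043, 0], [0, 0, 0, -0.0005, -0.011, 0.043, 0]]}}

```text
time: 12.15
tool_pos: [0.5723, 0.0998, 0.2743]
eef_rot: [[0.962, -0.273, -0.002], [-0.273, -0.962, 0.001], [-0.002, -0.0, -1.0]]
contact_force: [-0.6, 0.8, -2.8]
finger_gap: 0.0248
```

```bash
python3 go.py 572.5 100 266 -15.9
python3 - <<'E'
from h import *
b=cap('side','s9')['frame']
cv2.imwrite('pics/s9c.png',cv2.resize(b[90:250,210:350],(525,600),interpolation=2))
E
```

```text
t 12.15 p [572.29    99.7782 274.3427] F [-0.552   0.7517 -2.7583] gap 0.0248 j6 0.24514797849244765
turn [-0.0005  0.0023  0.0012] shift [ 0.0002 -0.0003  0.0104] rows 0.20019934413872664
```

View pics/s9c.png

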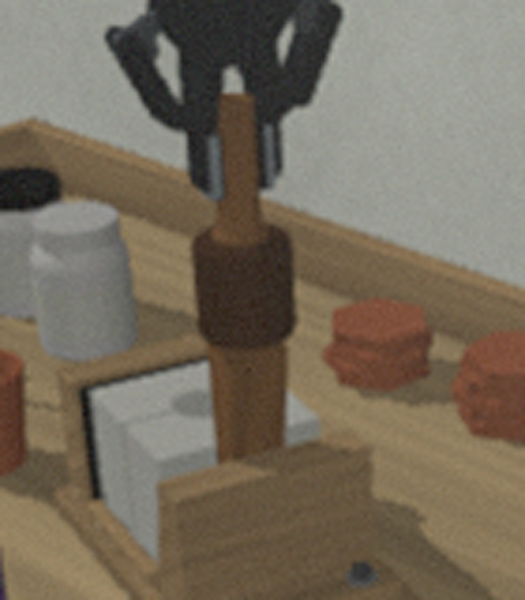

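The mallet head is centred just above the wedge. Pressing down in small steps.

{"api": "drive_tool", "payload": {"series": [[0, 0, 0, 0, 0, 0.004, 0], [0, 0, 0, 0, 0, 0.008, 0], [0, 0, 0, 0, 0, 0.011, 0], [0, 0, 0, 0, 0, 0.011, 0]]}}

```text
time: 12.53
tool_pos: [0.5722, 0.1002, 0.2651]
eef_rot: [[0.962, -0.272, -0.002], [-0.272, -0.962, 0.001], [-0.002, -0.0, -1.0]]
contact_force: [0.0, -0.4, -2.6]
finger_gap: 0.0248
```

{"api": "drive_tool", "payload": {"series": [[0, 0, 0, 0, 0, 0.002, 0], [0, 0, 0, 0, 0, 0.004, 0], [0, 0, 0, 0, 0, 0.004, 0]]}}

```text
time: 12.78
tool_pos: [0.5723, 0.1003, 0.2621]
eef_rot: [[0.962, -0.272, -0.001], [-0.272, -0.962, 0.001], [-0.001, -0.001, -1.0]]
contact_force: [0.0, -0.1, -3.4]
finger_gap: 0.0248
```

{"api": "drive_tool", "payload": {"series": [[0, 0, 0, 0, 0, 0.002, 0], [0, 0, 0, 0, 0, 0.004, 0], [0, 0, 0, 0, 0, 0.004, 0]]}}

```text
time: 13.03
tool_pos: [0.5723, 0.1002, 0.2588]
eef_rot: [[0.962, -0.272, -0.001], [-0.272, -0.962, 0.001], [-0.002, -0.0, -1.0]]
contact_force: [0.2, 0.5, -2.8]
finger_gap: 0.0247
```

Run:
```python
from h import *
b=cap('side','s10')['frame']
cv2.imwrite('pics/s10c.png',cv2.resize(b[90:250,210:350],(525,600),interpolation=2))
```

```text
(no output)
```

View pics/s10c.png

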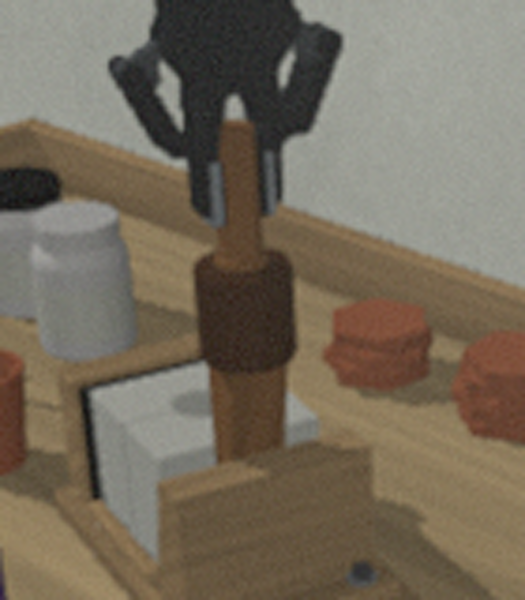

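{"api": "drive_tool", "payload": {"series": [[0, 0, 0, 0, 0, 0.002, 0], [0, 0, 0, 0, 0, 0.004, 0], [0, 0, 0, 0, 0, 0.004, 0]]}}

```text
time: 13.33
tool_pos: [0.5723, 0.1002, 0.2556]
eef_rot: [[0.962, -0.272, -0.001], [-0.272, -0.962, 0.001], [-0.002, -0.0, -1.0]]
contact_force: [-0.1, -0.3, -2.6]
finger_gap: 0.0246
```

{"api": "drive_tool", "payload": {"series": [[0, 0, 0, 0, 0, 0.002, 0], [0, 0, 0, 0, 0, 0.004, 0], [0, 0, 0, 0, 0, 0.004, 0]]}}

```text
time: 13.58
tool_pos: [0.5722, 0.1003, 0.2524]
eef_rot: [[0.962, -0.272, -0.001], [-0.272, -0.962, 0.001], [-0.002, -0.0, -1.0]]
contact_force: [-0.0, -0.4, -2.5]
finger_gap: 0.0246
```

{"api": "drive_tool", "payload": {"series": [[0, 0, 0, 0, 0, 0.002, 0], [0, 0, 0, 0, 0, 0.004, 0], [0, 0, 0, 0, 0, 0.004, 0]]}}

```text
time: 13.83
tool_pos: [0.5723, 0.1003, 0.2493]
eef_rot: [[0.962, -0.272, -0.001], [-0.272, -0.962, 0.001], [-0.001, -0.001, -1.0]]
contact_force: [-0.6, -0.8, -2.9]
finger_gap: 0.0246
```

Run:
```python
from h import *
b=cap('side','s11')['frame']; a=cap('top','t11')['frame']
cv2.imwrite('pics/s11c.png',np.hstack([cv2.resize(b[110:250,220:340],(429,500),interpolation=2),cv2.resize(a[180:280,210:284],(370,500))]))
c=np.load('/tmp/s11.npz');P=cloud(c)*1000
for v in range(150,225,4): print(v,c['frame'][v,277],P[v,277])
```

```text
150 [55 71 93] [572.95247344  89.47273236 255.69235669]
154 [45 69 89] [569.42708653  86.1976043  248.59308453]
158 [43 67 88] [572.59710079  90.74448609 237.32433926]
162 [43 66 88] [568.90197749  87.27883151 230.25112861]
166 [41 57 75] [566.83108709  85.71435305 222.12861038]
170 [42 47 62] [557.64238554  75.80838918 218.73087473]
174 [28 40 54] [554.39670462  72.86225555 211.44750141]
178 [26 41 54] [556.38803465  76.07101896 200.49977811]
182 [34 42 58] [555.20685953  75.56207314 191.65738317]
186 [40 50 61] [555.24859858  76.50011527 181.85455203]
190 [32 43 53] [555.28289159  77.43934077 171.95071128]
194 [41 64 87] [562.64624236  87.04421089 156.34570632]
198 [46 62 86] [566.44229132  92.46288105 143.17227379]
202 [43 66 86] [565.95114832  92.82750141 133.1739525 ]
206 [51 67 88] [565.82588257  93.63509587 122.78008301]
210 [48 67 89] [566.2238799   95.07432938 111.83993369]
214 [ 71  96 115] [558.96467502  87.42469181 107.24923495]
218 [ 65  89 103] [547.06666719  74.24266457 106.79447096]
222 [ 67  91 107] [546.97955946  75.10968142  96.22628858]
```

View pics/s11c.png

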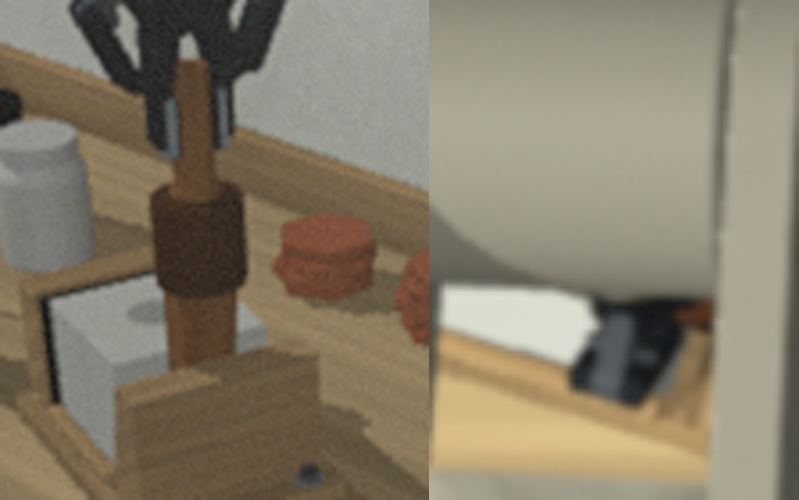

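The side view shows the seam between the halves has closed and the wedge has sunk about 15 mm. From here finer steps.

{"api": "drive_tool", "payload": {"series": [[0, 0, 0, 0, 0, 0.001, 0], [0, 0, 0, 0, 0, 0.002, 0], [0, 0, 0, 0, 0, 0.002, 0]]}}

```text
time: 14.18
tool_pos: [0.5725, 0.1003, 0.2484]
eef_rot: [[0.962, -0.272, 0.0], [-0.272, -0.962, 0.001], [-0.0, -0.001, -1.0]]
contact_force: [0.1, 0.6, 1.1]
finger_gap: 0.025
```

{"api": "drive_tool", "payload": {"series": [[0, 0, 0, 0, 0, 0.001, 0], [0, 0, 0, 0, 0, 0.002, 0], [0, 0, 0, 0, 0, 0.002, 0]]}}

```text
time: 14.43
tool_pos: [0.5726, 0.1004, 0.2472]
eef_rot: [[0.962, -0.272, 0.001], [-0.272, -0.962, 0.001], [0.001, -0.001, -1.0]]
contact_force: [-0.2, 1.0, 4.4]
finger_gap: 0.0247
```

{"api": "drive_tool", "payload": {"series": [[0, 0, 0, 0, 0, 0.001, 0], [0, 0, 0, 0, 0, 0.002, 0], [0, 0, 0, 0, 0, 0.002, 0]]}}

```text
time: 14.68
tool_pos: [0.5728, 0.1004, 0.2462]
eef_rot: [[0.962, -0.272, 0.002], [-0.272, -0.962, 0.001], [0.002, -0.002, -1.0]]
contact_force: [-1.2, 1.9, 9.0]
finger_gap: 0.0247
```

{"api": "drive_tool", "payload": {"series": [[0, 0, 0, 0, 0, 0.001, 0], [0, 0, 0, 0, 0, 0.001, 0], [0, 0, 0, 0, 0, 0.001, 0]]}}

```text
time: 14.93
tool_pos: [0.5729, 0.1005, 0.2458]
eef_rot: [[0.962, -0.272, 0.003], [-0.272, -0.962, 0.001], [0.002, -0.002, -1.0]]
contact_force: [-0.4, 1.8, 10.1]
finger_gap: 0.0245
```

{"api": "drive_tool", "payload": {"series": [[0, 0, 0, 0, 0, 0.001, 0], [0, 0, 0, 0, 0, 0.001, 0], [0, 0, 0, 0, 0, 0.001, 0]]}}

```text
time: 15.18
tool_pos: [0.573, 0.1005, 0.2453]
eef_rot: [[0.962, -0.272, 0.004], [-0.272, -0.962, 0.001], [0.003, -0.002, -1.0]]
contact_force: [-0.4, 1.8, 11.9]
finger_gap: 0.025
```

{"api": "drive_tool", "payload": {"series": [[0, 0, 0, 0, 0, 0.001, 0], [0, 0, 0, 0, 0, 0.0015, 0], [0, 0, 0, 0, 0, 0.0015, 0], [0, 0, 0, 0, 0, 0.0015, 0]]}}

```text
time: 15.52
tool_pos: [0.5732, 0.1006, 0.2446]
eef_rot: [[0.962, -0.272, 0.005], [-0.272, -0.962, 0.001], [0.004, -0.003, -1.0]]
contact_force: [-1.2, 2.0, 15.8]
finger_gap: 0.0246
```

{"api": "drive_tool", "payload": {"series": [[0, 0, 0, 0, 0, -0.006, 0], [0, 0, 0, 0, 0, -0.014, 0], [0, 0, 0, 0, 0, -0.014, 0], [0, 0, 0, 0, 0, -0.006, 0], [0, 0, 0, 0, 0, -0.003, 0], [0, 0, 0, 0, 0, 0, 0], [0, 0, 0, 0, 0, 0, 0], [0, 0, 0, 0, 0, 0, 0]]}}

```text
time: 16.18
tool_pos: [0.5728, 0.1003, 0.2434]
eef_rot: [[0.962, -0.272, 0.002], [-0.272, -0.962, 0.001], [0.002, -0.001, -1.0]]
contact_force: [-0.1, 0.2, 11.6]
finger_gap: 0.0245
```

{"api": "drive_tool", "payload": {"series": [[0, 0, 0, 0, 0, 0.001, 0], [0, 0, 0, 0, 0, 0.0015, 0], [0, 0, 0, 0, 0, 0.0015, 0], [0, 0, 0, 0, 0, 0.0015, 0]]}}

```text
time: 16.52
tool_pos: [0.5728, 0.1003, 0.2433]
eef_rot: [[0.962, -0.272, 0.003], [-0.272, -0.962, 0.001], [0.003, -0.002, -1.0]]
contact_force: [-2.6, 0.6, 18.2]
finger_gap: 0.0248
```

{"api": "drive_tool", "payload": {"series": [[0, 0, 0, 0, 0, -0.006, 0], [0, 0, 0, 0, 0, -0.014, 0], [0, 0, 0, 0, 0, -0.014, 0], [0, 0, 0, 0, 0, -0.006, 0], [0, 0, 0, 0, 0, -0.003, 0], [0, 0, 0, 0, 0, 0, 0], [0, 0, 0, 0, 0, 0, 0], [0, 0, 0, 0, 0, 0, 0]]}}

```text
time: 17.18
tool_pos: [0.5727, 0.1003, 0.2424]
eef_rot: [[0.962, -0.272, 0.002], [-0.272, -0.962, 0.001], [0.002, -0.001, -1.0]]
contact_force: [-1.5, 0.1, 12.7]
finger_gap: 0.0244
```

{"api": "drive_tool", "payload": {"series": [[0, 0, 0, 0, 0, 0.0005, 0], [0, 0, 0, 0, 0, 0.001, 0], [0, 0, 0, 0, 0, 0.001, 0]]}}

```text
time: 17.43
tool_pos: [0.5727, 0.1003, 0.2424]
eef_rot: [[0.962, -0.272, 0.003], [-0.272, -0.962, 0.001], [0.003, -0.002, -1.0]]
contact_force: [-3.5, -0.0, 17.7]
finger_gap: 0.0245
```

{"api": "drive_tool", "payload": {"series": [[0, 0, 0, 0, 0, -0.006, 0], [0, 0, 0, 0, 0, -0.014, 0], [0, 0, 0, 0, 0, -0.014, 0], [0, 0, 0, 0, 0, -0.006, 0], [0, 0, 0, 0, 0, -0.003, 0], [0, 0, 0, 0, 0, 0, 0], [0, 0, 0, 0, 0, 0, 0], [0, 0, 0, 0, 0, 0, 0]]}}

```text
time: 18.1
tool_pos: [0.5727, 0.1003, 0.2417]
eef_rot: [[0.962, -0.272, 0.002], [-0.272, -0.962, 0.001], [0.002, -0.001, -1.0]]
contact_force: [-1.9, 0.6, 14.0]
finger_gap: 0.025
```

{"api": "drive_tool", "payload": {"series": [[0, 0, 0, 0, 0, -0.006, 0], [0, 0, 0, 0, 0, -0.014, 0], [0, 0, 0, 0, 0, -0.014, 0], [0, 0, 0, 0, 0, -0.006, 0], [0, 0, 0, 0, 0, -0.003, 0], [0, 0, 0, 0, 0, 0, 0], [0, 0, 0, 0, 0, 0, 0], [0, 0, 0, 0, 0, 0, 0]]}}

```text
time: 18.77
tool_pos: [0.5724, 0.1002, 0.2414]
eef_rot: [[0.962, -0.272, 0.001], [-0.272, -0.962, 0.001], [0.001, -0.001, -1.0]]
contact_force: [-2.6, -0.4, 11.7]
finger_gap: 0.0247
```

{"api": "drive_tool", "payload": {"series": [[0, 0, 0, 0, 0, -0.01, 0], [0, 0, 0, 0, 0, -0.02, 0], [0, 0, 0, 0, 0, -0.03, 0], [0, 0, 0, 0, 0, -0.03, 0], [0, 0, 0, 0, 0, -0.03, 0]]}}

```text
time: 19.18
tool_pos: [0.5725, 0.1002, 0.2641]
eef_rot: [[0.962, -0.272, -0.0], [-0.272, -0.962, 0.001], [-0.001, -0.001, -1.0]]
contact_force: [-0.2, -0.0, -3.5]
finger_gap: 0.0247
```

```bash
python3 go.py 572.5 100 278 -15.9; python3 w.py s12
python3 - <<'E'
from h import *
b=cv2.imread('pics/s12.png'); a=cap('top','t12')['frame']
cv2.imwrite('pics/s12c.png',np.hstack([cv2.resize(b[110:250,220:340],(429,500),interpolation=2),cv2.resize(a[180:280,210:284],(370,500))]))
E
```

```text
t 19.18 p [572.487  100.2407 264.0866] F [-0.2104 -0.0492 -3.4789] gap 0.0247 j6 0.24520456874901012
turn [-0.0009  0.0008  0.0022] shift [ 0.0001  0.0003 -0.0174] rows 0.3337051862926412
t 19.2333 tcp clamp 522.9337800389213 253.15996496074965 263.5963602591452 F [-1.18 -0.72 -3.32] gap 0.024826100946087937
slope -0.05594904657098663 wedge top z 317.53582057497414 zmin 115.17213018759243 x [499.73 542.35] y slopeface at top 235.3714691133411 upright face y 273.3714691133411
mould min y [275.66 278.91] stop max y [261.65 269.47]
```

View pics/s12c.png

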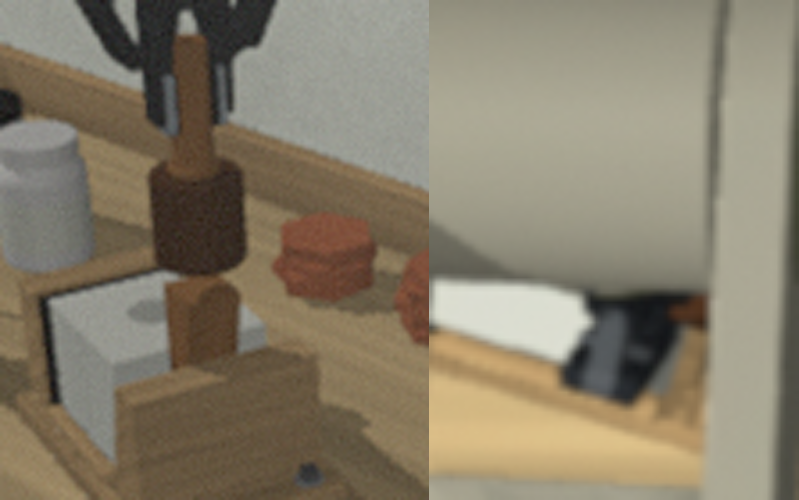

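```bash
cat > col.py <<'E'
from m import *
import sys
th=np.radians(-15.9);ex=np.array([np.cos(th),np.sin(th)]);ey=np.array([-np.sin(th),np.cos(th)])
c=ld(sys.argv[1]);P=cloud(c)*1000;Z=P[...,2];X=P[...,:2]@ex;Y=P[...,:2]@ey
for u in (272,277,282):
    print(u,[(v,int(Y[v,u]),int(Z[v,u])) for v in range(176,216,2)])
E
python3 col.py s12
```

```text
272 [(176, 231, 204), (178, 232, 199), (180, 235, 193), (182, 231, 191), (184, 231, 186), (186, 233, 180), (188, 273, 155), (190, 266, 154), (192, 257, 153), (194, 245, 155), (196, 243, 151), (198, 247, 144), (200, 244, 141), (202, 243, 136), (204, 249, 128), (206, 246, 125), (208, 247, 120), (210, 250, 113), (212, 251, 107), (214, 245, 105)]
277 [(176, 227, 204), (178, 227, 199), (180, 224, 196), (182, 225, 191), (184, 225, 186), (186, 225, 182), (188, 270, 153), (190, 260, 154), (192, 252, 153), (194, 238, 155), (196, 240, 149), (198, 239, 145), (200, 242, 139), (202, 244, 133), (204, 245, 127), (206, 248, 120), (208, 245, 117), (210, 248, 110), (212, 249, 105), (214, 237, 107)]
282 [(176, 223, 203), (178, 223, 198), (180, 225, 192), (182, 225, 188), (184, 226, 183), (186, 223, 179), (188, 266, 152), (190, 255, 153), (192, 245, 153), (194, 237, 153), (196, 241, 146), (198, 240, 141), (200, 243, 135), (202, 242, 130), (204, 245, 124), (206, 247, 117), (208, 247, 112), (210, 251, 105), (212, 239, 107), (214, 231, 107)]
```

{"api": "drive_tool", "payload": {"series": [[0, 0, 0, 0, 0, 0.01, 0], [0, 0, 0, 0, 0, 0.02, 0], [0, 0, 0, 0, 0, 0.025, 0], [0, 0, 0, 0, 0, 0.028, 0], [0, 0, 0, 0, 0, 0.03, 0], [0, 0, 0, 0, 0, 0.03, 0], [0, 0, 0, 0, 0, 0.03, 0]]}}

```text
time: 19.87
tool_pos: [0.5721, 0.1002, 0.2413]
eef_rot: [[0.962, -0.272, 0.0], [-0.272, -0.962, 0.001], [-0.0, -0.001, -1.0]]
contact_force: [-3.1, -1.0, 8.5]
finger_gap: 0.0241
```

{"api": "drive_tool", "payload": {"series": [[0, 0, 0, 0, 0, 0.0008, 0], [0, 0, 0, 0, 0, 0.0012, 0], [0, 0, 0, 0, 0, 0.0012, 0], [0, 0, 0, 0, 0, 0.0012, 0]]}}

```text
time: 20.2
tool_pos: [0.5721, 0.1003, 0.2412]
eef_rot: [[0.962, -0.272, 0.001], [-0.272, -0.962, 0.001], [0.001, -0.001, -1.0]]
contact_force: [-5.8, 0.7, 14.4]
finger_gap: 0.0247
```

{"api": "drive_tool", "payload": {"series": [[0, 0, 0, 0, 0, -0.008, 0], [0, 0, 0, 0, 0, -0.014, 0], [0, 0, 0, 0, 0, -0.014, 0], [0, 0, 0, 0, 0, -0.006, 0], [0, 0, 0, 0, 0, -0.003, 0], [0, 0, 0, 0, 0, 0.0005, 0], [0, 0, 0, 0, 0, 0.001, 0], [0, 0, 0, 0, 0, 0.001, 0]]}}

```text
time: 20.87
tool_pos: [0.5727, 0.1003, 0.2406]
eef_rot: [[0.962, -0.272, 0.003], [-0.272, -0.962, 0.001], [0.003, -0.002, -1.0]]
contact_force: [-3.5, -0.2, 17.5]
finger_gap: 0.0249
```

{"api": "drive_tool", "payload": {"series": [[0, 0, 0, 0, 0, -0.008, 0], [0, 0, 0, 0, 0, -0.014, 0], [0, 0, 0, 0, 0, -0.014, 0], [0, 0, 0, 0, 0, -0.006, 0], [0, 0, 0, 0, 0, -0.003, 0], [0, 0, 0, 0, 0, 0, 0], [0, 0, 0, 0, 0, 0.0003, 0], [0, 0, 0, 0, 0, 0.0003, 0]]}}

```text
time: 21.53
tool_pos: [0.5726, 0.1003, 0.2402]
eef_rot: [[0.962, -0.272, 0.003], [-0.272, -0.962, 0.001], [0.002, -0.001, -1.0]]
contact_force: [-4.4, -0.1, 18.1]
finger_gap: 0.0247
```

The wedge is tight: the last two taps of about 20 N sank it 0.6 and 0.4 mm. Taking the mallet back.

{"api": "drive_tool", "payload": {"series": [[0, 0, 0, 0, 0, -0.03, 0], [0, 0, 0, 0, 0, -0.06, 0], [0, 0, 0, 0, 0, -0.08, 0], [0, 0, 0, 0, 0.04, -0.08, 0], [0, 0, 0, 0.005, 0.09, -0.08, 0], [0, 0, 0, 0.01, 0.14, -0.08, 0], [0, 0, 0, 0.012, 0.19, -0.08, 0], [0, 0, 0, 0.015, 0.24, -0.08, 0]]}}

```text
time: 22.2
tool_pos: [0.5307, -0.0893, 0.3006]
eef_rot: [[0.962, -0.272, -0.003], [-0.272, -0.962, 0.002], [-0.003, -0.001, -1.0]]
contact_force: [1.0, 0.1, -3.0]
finger_gap: 0.0246
```

```bash
python3 go.py 505 -190.8 180 -15.9
```

```text
t 22.2 p [530.7255 -89.3113 300.6028] F [ 1.0376  0.0551 -2.9815] gap 0.0246 j6 -0.11154541912546534
turn [-0.001   0.0038  0.0026] shift [0.004  0.1309 0.1506] rows 3.8299381430231723
```

{"api": "drive_tool", "payload": {"series": [[0, 0.002, 0.002, 0.002, 0.04, 0.03, 0], [0, 0.002, 0.002, 0.003, 0.08, 0.06, 0], [0, 0.002, 0.002, 0.004, 0.11, 0.1, 0], [0, 0.002, 0.002, 0.004, 0.12, 0.14, 0], [0, 0.002, 0.002, 0.004, 0.12, 0.15, 0], [0, 0.002, 0.002, 0.004, 0.12, 0.15, 0], [0, 0.002, 0.002, 0.004, 0.12, 0.15, 0]]}}

```text
time: 22.78
tool_pos: [0.5091, -0.1804, 0.1825]
eef_rot: [[0.962, -0.273, 0.001], [-0.273, -0.962, 0.0], [0.001, -0.001, -1.0]]
contact_force: [-0.5, -0.8, -2.2]
finger_gap: 0.0247
```

```bash
python3 go.py 505 -190.8 95 -15.9
python3 - <<'E'
from h import *
b=cap('side','s13')['frame']; a=cap('top','t13')
E
python3 wt.py t13 t13c; python3 col.py s13
```

```text
t 22.78 p [ 509.0525 -180.3723  182.5131] F [-0.5196 -0.8168 -2.234 ] gap 0.0247 j6 -0.2838737015648561
turn [-0.001  -0.0012  0.001 ] shift [-0.0014  0.014   0.1094] rows 2.115714179904555
t13 top z med 154.6606209729431 centre world [575.88 105.03] clamp 525.0706019526851 258.77532964497567 rect ((575.97705078125, 105.09130859375), (38.023765563964844, 36.19260025024414), 73.24388885498047) tiltxy [  0.    -0.01 154.75]
272 [(176, 651, 0), (178, 413, 110), (180, 401, 110), (182, 396, 107), (184, 389, 105), (186, 376, 106), (188, 371, 104), (190, 268, 152), (192, 258, 153), (194, 251, 152), (196, 245, 150), (198, 244, 146), (200, 244, 141), (202, 248, 134), (204, 250, 128), (206, 248, 124), (208, 249, 118), (210, 251, 112), (212, 250, 108), (214, 242, 107)]
277 [(176, 641, 0), (178, 636, -4), (180, 620, -2), (182, 606, -2), (184, 591, -1), (186, 579, -2), (188, 272, 152), (190, 260, 154), (192, 255, 151), (194, 244, 152), (196, 239, 150), (198, 241, 144), (200, 243, 138), (202, 242, 134), (204, 243, 128), (206, 247, 121), (208, 248, 115), (210, 247, 111), (212, 245, 107), (214, 239, 105)]
282 [(176, 637, -2), (178, 626, -3), (180, 611, -2), (182, 587, 2), (184, 584, -2), (186, 570, -1), (188, 265, 152), (190, 255, 153), (192, 245, 154), (194, 239, 151), (196, 239, 147), (198, 243, 140), (200, 243, 135), (202, 243, 130), (204, 242, 125), (206, 247, 117), (208, 245, 113), (210, 246, 108), (212, 245, 103), (214, 233, 105)]
```

View pics/t13c.png

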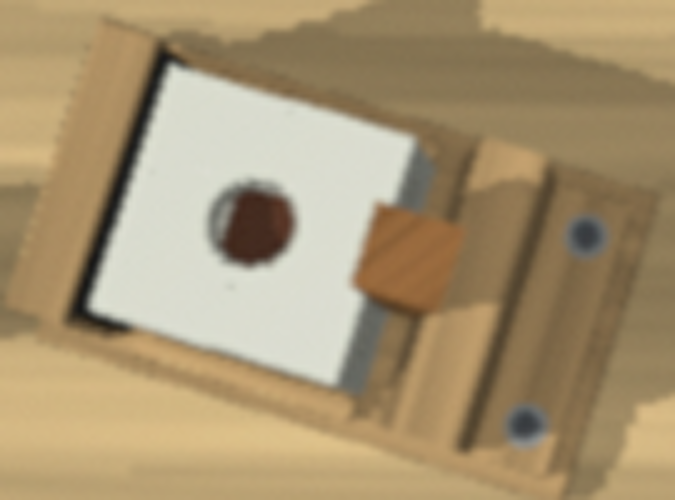

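View pics/s13.png

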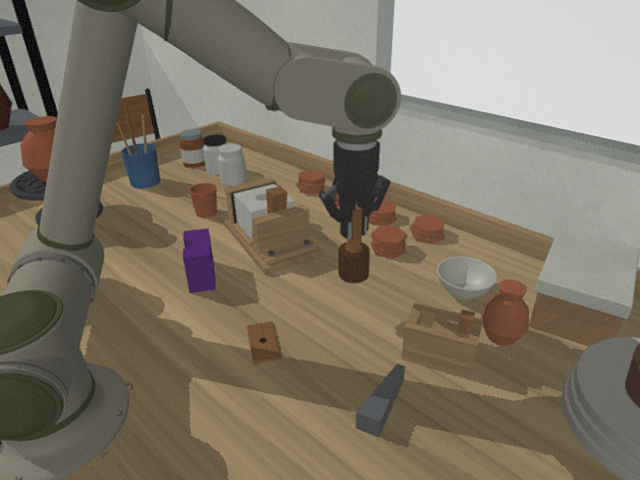

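The top view shows the halves shut, with no visible seam and no crack, and the wedge level with its top at z = 155 mm. Standing the mallet down.

{"api": "drive_tool", "payload": {"series": [[0, 0, 0, -0.0014, 0.012, 0.03, 0], [0, 0, 0, -0.0014, 0.012, 0.06, 0], [0, 0, 0, -0.0014, 0.012, 0.09, 0], [0, 0, 0, -0.0014, 0.012, 0.108, 0], [0, 0, 0, -0.0014, 0.012, 0.114, 0], [0, 0, 0, -0.0014, 0.012, 0.114, 0], [0, 0, 0, -0.0014, 0.012, 0.114, 0]]}}

```text
time: 23.47
tool_pos: [0.5058, -0.1899, 0.0921]
eef_rot: [[0.962, -0.273, 0.003], [-0.273, -0.962, -0.001], [0.003, 0.0, -1.0]]
contact_force: [-0.4, 0.5, -2.0]
finger_gap: 0.0242
```

```bash
python3 go.py 505 -190.8 86 -15.9
```

```text
t 23.47 p [ 505.7867 -189.9276   92.1101] F [-0.4109  0.5363 -2.0252] gap 0.0242 j6 -0.30246774082241373
turn [ 0.0003 -0.0039  0.0011] shift [-0.0007  0.0013  0.0076] rows 0.1492098137601995
```

{"api": "drive_tool", "payload": {"series": [[0, -0.004, 0, 0, 0, 0.002, 0], [0, -0.004, 0, 0, 0, 0.004, 0], [0, -0.004, 0, 0, 0, 0.006, 0], [0, -0.004, 0, 0, 0, 0.0065, 0], [0, -0.004, 0, 0, 0, 0.0065, 0]]}}

```text
time: 23.88
tool_pos: [0.5051, -0.19, 0.0859]
eef_rot: [[0.962, -0.274, -0.001], [-0.274, -0.962, 0.001], [-0.002, -0.0, -1.0]]
contact_force: [-0.9, 0.8, 1.3]
finger_gap: 0.0245
```

{"api": "drive_tool", "payload": {"series": [[0, 0, 0, 0, 0, 0.0007, 0], [0, 0, 0, 0, 0, 0.0007, 0]]}}

```text
time: 24.05
tool_pos: [0.5053, -0.1901, 0.0858]
eef_rot: [[0.962, -0.274, -0.001], [-0.274, -0.962, 0.0], [-0.001, -0.0, -1.0]]
contact_force: [-0.4, 1.0, 7.0]
finger_gap: 0.0246
```

On the table. Releasing and lifting straight up.

{"api": "drive_tool", "payload": {"series": [[0, 0, 0, 0, 0, -0.0005, 0.3], [0, 0, 0, 0, 0, -0.0005, 0.6], [0, 0, 0, 0, 0, -0.0005, 1], [0, 0, 0, 0, 0, -0.0005, 1], [0, 0, 0, 0, 0, -0.0005, 1], [0, 0, 0, 0, 0, -0.0005, 1]]}}

```text
time: 24.55
tool_pos: [0.5048, -0.1898, 0.0851]
eef_rot: [[0.962, -0.274, -0.003], [-0.274, -0.962, 0.001], [-0.003, -0.001, -1.0]]
contact_force: [0.6, 0.3, 0.0]
finger_gap: 0.0839
```

{"api": "drive_tool", "payload": {"series": [[0, 0, 0, 0, 0, -0.02, 1], [0, 0, 0, 0, 0, -0.06, 1], [0, 0, 0, 0, 0, -0.11, 1], [0, 0, 0, 0, 0, -0.16, 1], [0, 0, 0, 0, 0, -0.2, 1], [0, 0, 0, 0, 0, -0.2, 1], [0, 0, 0, 0, 0, -0.2, 1]]}}

```text
time: 25.13
tool_pos: [0.5055, -0.1902, 0.2465]
eef_rot: [[0.962, -0.274, 0.0], [-0.274, -0.962, -0.001], [0.001, 0.0, -1.0]]
contact_force: [0.1, -0.3, -1.2]
finger_gap: 0.0854
```

```bash
python3 - <<'E'
from h import *
s=ctrl.read_state();print(s['time'],s['tool_pos'],s['contact_force'],s['finger_gap'])
cap('side','s14');cap('top','t14')
E
python3 wt.py t14
```

```text
25.1333 [ 0.50553809 -0.19022996  0.24651198] [ 0.10402872 -0.28244439 -1.24228262] 0.08540799115400173
t14 top z med 154.6651841019429 centre world [575.96 105.04] clamp 525.1438111024055 258.8085300380808 rect ((575.846435546875, 104.99042510986328), (37.689178466796875, 35.95783615112305), 73.24626159667969) tiltxy [  0.01   0.01 154.72]
```

View pics/s14.png

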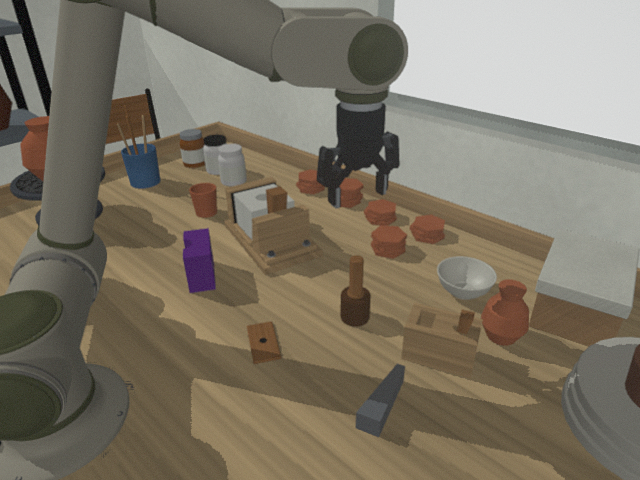

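The mallet stands upright at (355,290), clear of the gripper. The wedge is locked at (276,205), and everything else is where it was. Handing in.

```bash
python3 -c "
from workcell import job
print(job.finish_job())"
```

```text
the job is handed in; nothing more can be done
None
```

The job is done and handed in at about 25 s of the 64 s allowed. I stood the long wedge loosely in the slot and pressed and tapped it down with the mallet until the halves shut. The mallet is back upright at its old spot on the bench.

**Wedge:** its top went from z = 180 mm to 155 mm, so it sank about 25 mm. The last two taps, each held at 20–21 N, moved it 0.6 and 0.4 mm. After I let go, the height stayed the same and the wedge was level.

**Mould:** the top view shows no seam and no crack between the halves.

**Force and position:**
- A few held pushes read up to about 21 N, just over the 15–20 N tapping range. That is well below the 40 N limit, but I couldn't read the peaks while the mallet was moving.
- The wedge crept down about 4 mm in all over the six taps after the first firm push, each under 2 mm.
- The two cameras disagreed by 2–4 mm on where the wedge sits across the slot. The top view puts it about 2 mm off the middle along the slot.

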